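# Lock and refill the drum grater

## Robot

A 7-joint arm with a two-finger parallel gripper is mounted at the origin on the work surface. World frame = base frame: x ahead of the robot, y to its left, z up, the work surface at z = 0. Lengths are in m, angles in rad, forces in N, time in s.
With the tool pointing down it reaches from about 0.4 to 0.85 m from the base axis. Payload 10.4 kg.
Tool frame: the origin (TCP) lies between the finger pads; the fingertips stand 11 mm ahead of it and the grasp point (between the pads) lies 8 mm behind it (tip_reach is the distance from the TCP to the fingertips, in m); z points along the fingers, y is the line along which they close (so a half turn about z gives the same grasp; the last joint's range is limited). The gripper opens to 85 mm and grips with 20 to 120 N. Pads are 22 mm wide; open, the fingers measure 114 mm over their backs; the gripper's body (76 mm by 85 mm) begins 54 mm behind the grasp point. The pads swing forward as they close: fully open they stand 13 mm farther back than shut.
Start: joints at [1.142, 0.332, -0.065, 1.46, 0.022, 1.35, -0.088], TCP at [0.247, -0.574, 0.242] pointing down, gripper open.
Joint ranges: [-2.6, 2.6], [-0.5, 2.12], [-1.47, 1.34], [0.16, 2.42], [-1.27, 4.41], [0.06, 2.06], [-2.6, 2.6]. Speed limits (rad/s): [2.22, 2.22, 2.79, 2.79, 3.14, 3.14, 3.14].

## Interface

Orientations are given as a unit quaternion [x, y, z, w].
In Python, from workcell import * gives the robot as it stands.
- The arm moves only by the shell command python3 -m inch 'ROWS' [OPENING] [FORCE]. ROWS is JSON, a list of rows, each an object with "slide": the shift along the world's x, y, z in m, a list of three; "yaw": the turn about the world's z in rad. A call has 1 to 20 rows; each row is the pose to reach, as a shift and turn from the pose commanded when the call began; what a row does not reach only later rows make up. A row lasts 1/12 s, in which the tool goes at most 41.7 mm and 7.16 degrees, less where a joint would pass 70% of its speed; a pose out of reach is approached as far as the arm can. A call with a gripper value outside its range is refused whole. OPENING is the closure in counts, from 0 (fully open) to 255 (shut), set as the call begins (- or left out, the last holds). The fingers move at their own pace and stop on an object; FORCE is the grip in N (left out, the last holds). Time passes only in rows, so rows that repeat a pose let the fingers close. It gives the time, the measured TCP pose, the force, the opening and the grip force at its end, in the units of the state.
- get_obs(): the state, without advancing time (a new reading comes with each control period).
- camera(name): name is "side" or "top" or "wrist"; returns a dict with "frame" (480x640x3 uint8, red, green, blue), "fx", "fy", "cx", "cy" (pixels), "k1" (the pictures are not rectified: a ray, as slopes to the right and down, at radius r is drawn at 1 + k1 r^2 times it, then the intrinsics apply), "extrinsics" (4x4, takes a point from world to camera coordinates). Camera axes: x right, y down, z forward; pixel columns grow to the right and rows downward; lengths in m; the calibration is good to about 2 mm. A picture is of the moment at which its call begins. There is no depth.
- hand_in(): hands the job in; it is judged then, once.
The state is a dict: "clock": time; "joint_pos": joint angles; "joint_velocities": joint speeds; "tau": joint torques, N m; "position": TCP position; "ee_rot": TCP orientation; "ft_force": force on the tool from outside, world axes, zero at the start; "torque": the same for the moment, N m; "grip_width": opening from 0.0 (shut) to 1.0 (fully open); "grasp_force": force on a finger pad.
Only numpy, scipy, OpenCV 4.12 (cv2) and the standard library are available. Lean on these libraries where they do the work, as an engineer would, in place of code of your own. Each camera call takes 0.05 s, during which the arm holds its last target. There are 200 camera calls.

## Task

Get the table-top chocolate grater ready for tonight: first lock its drum with the lock pin (stand the pin in the hole on top of the bearing, turn the crank until the pin drops into the hole across the shaft, then push it fully home), and only then draw the feed rail out to its stop. Put every piece of chocolate from the board into the open feed channel, in one row on its floor, and then close the rail completely, so that its spring follower holds the pieces against the drum; leave the mug, the jar and the bowl alone.

Things in the scene. Friction and masses are not known exactly. Their poses are not given: they have to be found in the camera images.
- grater: Aluminium table-top drum grater, base 110 x 240 mm, fixed to the counter. Origin on the counter under the centre line of the feed channel, at the drum end. Its y runs along the channel, away from the drum; x across it, towards the crank side; z up. The drum (68 mm dia., between cheeks 58 mm apart outside) turns with the shaft
- channel_front (a point): Middle of the channel floor at the drum end, 83 mm above the counter; pieces at the front touch the drum here. The channel runs 156 mm along the grater's +y; walls 34 mm apart inside, 3 mm thick, 15 mm high (tops 98 mm above the counter)
- shaft_axis (a point): Point on the shaft axis inside the bearing block, straight below the pin hole, 100 mm above the counter, at x = 46, y = -34 mm of the grater. The horizontal shaft (24 mm dia., along the grater's x) has one 13 mm cross-hole straight through it here, out of sight: it lines up with the pin hole twice a turn, at a crank angle that differs each time
- pin_hole (a point): Centre of the mouth of the upright pin hole (11.8 mm dia.) in the flat top (36 mm in x, 50 mm in y) of the bearing block, 133 mm above the counter. 21 mm down is the shaft; with the cross-hole in line a pin falls on until two spring balls stop it 50 to 56 mm down; a push of 8 to 18 N then takes it home, till its head sits on the block
- pin_park (a point): Mouth of the square parking hole (13 mm wide, 32 mm deep) for the pin, in the top of a 30 x 30 mm boss on the grater's base, 54 mm above the counter; the pin stands in it at the start
- pin: Lock pin, 45 g: steel shank 10 mm dia., 68 mm long, its tip tapered over 6 mm, with a steel head 22 mm dia. and 22 mm high on top. Origin at the tip, z towards the head. Parked, its head is 90 to 112 mm above the counter. Below the mouth point pin_hole its origin lies 21 mm when it stands on the shaft, about 53 mm when dropped onto the balls, 68 mm when fully home
- crank_handle (a point): Centre of the crank's wooden handle, a free-spinning cylinder 18 mm dia., 60 mm long, along the grater's x, 140 mm to the crank side of the channel's centre line. It goes round the shaft axis at 55 mm radius; at the start within 0.5 rad of straight up. The crank turns either way without limit, with 0.1 N m of friction, and stays where it is left
- rail (a joint): How far the feed rail is drawn out, m: 0 closed (at the start), 0.150 out at its stop. An inverted steel U, 43 mm wide, 150 mm long, sliding along the grater's +y over the channel; out, it leaves the channel open above. Stiff (8 N, up to 14 N against the spring), stays where left. A spring follower plate in its drum end is pushed back into it by the chocolate as it closes
- rail_knob (a point): Centre of the wooden upright knob (22 mm dia., 24 mm high) on top of the rail near its tail, 144 mm above the counter; 130 mm from the drum end of the channel when closed, 280 mm when out. The rail's top is 124 mm above the counter
- board: Wooden board 260 x 200 x 15 mm, fixed; origin at the centre of its underside. The chocolate stands on it
- choc0: Piece of chocolate, 30 mm along its x, 24 mm along its y, 34 mm high, 34 g; origin at its centre, z up. Three to five pieces are there, the others are absent. In the channel they go in one row, best upright with the 30 mm side across it; upright they rise 19 mm above the walls. One knocked over may lie, if it fits between the walls
- choc1: As choc0
- choc2: As choc0
- choc3: As choc0
- choc4: As choc0
- mug: White mug, 80 mm dia., 90 mm high; not part of the job
- jar: White lidded jar, 84 mm dia., 130 mm high; not part of the job
- bowl: White bowl, 120 mm dia., 45 mm high; not part of the job

How it is judged:
By the outcome, as a careful person would: the job done as asked, in the order asked, and still so for the second after the job is handed in, with the robot touching nothing.
Of choc0, choc1, choc2, choc3, choc4 only 3 to 5 are there at a start; the rules pass over those that are not, and their reading is None.
At some moment in a run one of choc0, choc1, choc2, choc3, choc4 may be knocked a few centimetres aside while the robot is not near it.
It also fails if it takes over 210 s, if anything falls off the work surface, if the arm or the gripper's body presses on something with over 40 N, if the wrist force passes 120 N, or if a joint passes its speed limit or range.

## Working session

There is one attempt and no reset: what is moved stays moved. The work goes in short steps, Python scripts to look and compute and a shell command to move; the robot and the scene stay as the last step left them, time stands still between calls to the robot, and variables do not carry over. Pictures are saved under pics/ and viewed, at most 14 in all, crops included, and the job is handed in when it is done.

```bash
mkdir -p pics; ls; cat > h.py <<'E'
from workcell import *
import numpy as np, cv2
def shot(n,f):
    c=camera(n); cv2.imwrite('pics/'+f+'.png',c['frame'][:,:,::-1]); 
    np.savez('pics/'+f+'.npz',**c); return c
def load(f): return dict(np.load('pics/'+f+'.npz'))
def K(c): return np.array([[c['fx'],0,c['cx']],[0,c['fy'],c['cy']],[0,0,1]],float), np.array([c['k1'],0,0,0,0],float)
def ray(c,u,v):
    k,d=K(c); p=cv2.undistortPointsIter(np.array([[[u,v]]],float),k,d,None,None,(3,50,1e-10))[0,0]
    E=np.array(c['extrinsics']); R=E[:3,:3]; return -R.T@E[:3,3], R.T@np.array([p[0],p[1],1])
def at_z(c,u,v,z):
    o,r=ray(c,u,v); return (o+r*(z-o[2])/r[2]).round(4)
def proj(c,P):
    k,d=K(c);E=np.array(c['extrinsics']); return cv2.projectPoints(np.array(P,float).reshape(-1,1,3),cv2.Rodrigues(E[:3,:3])[0],E[:3,3],k,d)[0].reshape(-1,2)
def tri(*l):
    A=np.zeros((3,3));b=np.zeros(3)
    for c,u,v in l:
        o,r=ray(c,u,v);r=r/np.linalg.norm(r);M=np.eye(3)-np.outer(r,r);A+=M;b+=M@o
    return np.linalg.solve(A,b).round(4)
E
python3 - <<'E'
from h import *
for n in('top','side'):
    c=shot(n,n+'0'); print(n,c['k1'],c['fx'],ray(c,320,240))
print(get_obs())
E
```

```text
pics
top -0.004970411035074543 451.872300814371 (array([ 0.4498369 , -0.02688464,  1.0256591 ]), array([ 0.08994776,  0.02840208, -0.99559062]))
side -0.0674636600186488 619.6007355213379 (array([0.18046238, 0.77531865, 0.87525753]), array([ 0.31394796, -0.68462043, -0.65801626]))
{'clock': 0.1, 'joint_pos': array([ 1.14242466,  0.3328061 , -0.06472486,  1.46082416,  0.0215977 ,
        1.34990968, -0.0885216 ]), 'joint_velocities': array([-1.54650518e-03, -8.93400326e-05, -3.62705214e-04, -1.72776926e-03,
        6.16589490e-04,  8.33264131e-04, -1.53435760e-03]), 'tau': array([ 1.51176966e-03, -6.26750779e+01,  4.92741633e-02, -3.92429852e+01,
        1.62235141e-02,  7.03603146e-03, -1.21161023e-06]), 'position': array([ 0.2465945 , -0.57395716,  0.24161299]), 'ee_rot': array([ 9.79486973e-01,  2.01506520e-01, -1.48341416e-04, -6.08100306e-04]), 'ft_force': array([ 0.58242601, -0.09543032, -0.66000477]), 'torque': array([-0.00208236, -0.01399533,  0.06261964]), 'grasp_force': 0.0, 'grip_width': 0.9956784517228785}
```

View pics/top0.png

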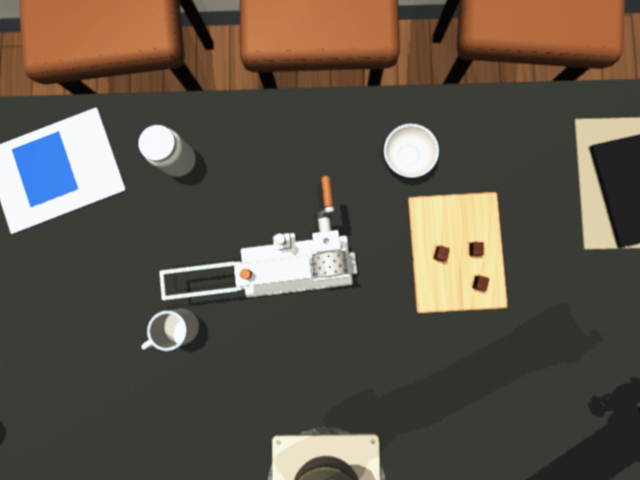

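View pics/side0.png

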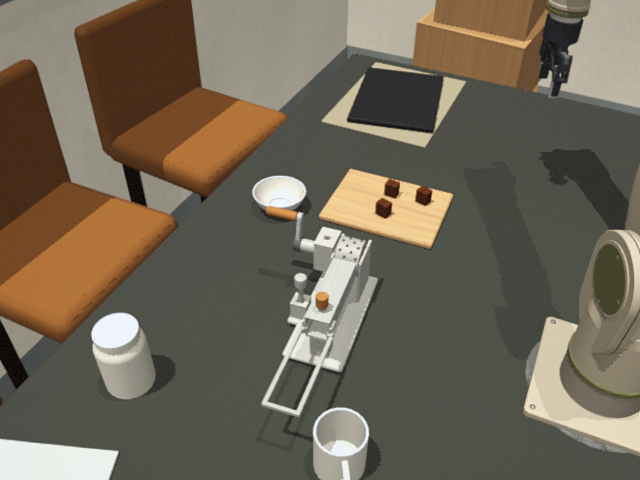

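The top view shows the rail knob at (246,274), pin head at (282,241), pin hole at (325,241) and handle at (327,193). The three chocolates are at (442,254), (477,249) and (482,284). I'll zoom in for precise values.

```bash
python3 - <<'E'
from h import *
a=cv2.imread('pics/top0.png')[170:310,230:365]; a=cv2.resize(a,None,fx=4.2,fy=4.2,interpolation=cv2.INTER_CUBIC)
b=cv2.imread('pics/side0.png')[200:330,255:385]; b=cv2.resize(b,None,fx=3,fy=3,interpolation=cv2.INTER_CUBIC)[:588]
w=np.zeros((588,800,3),np.uint8); w[:,:567]=a[:588]; 
cv2.imwrite('pics/z1.png',w[:,:567]); cv2.imwrite('pics/z2.png',cv2.resize(b,None,fx=1.5,fy=1.5))
c=load('top0'); s=load('side0')
f=c['frame'].astype(int); 
m=((f.sum(2)<150)&(f[:,:,0]>f[:,:,2]+15)).astype(np.uint8)
m[:190]=0;m[315:]=0;m[:,:410]=0;m[:,505:]=0
n,l,st,ce=cv2.connectedComponentsWithStats(m)
for i in range(1,n):
    if st[i,4]>30:
        r=cv2.minAreaRect(np.argwhere(l==i)[:,::-1].astype(np.float32)); print(st[i],ce[i],r,at_z(c,*ce[i],.045))
E
```

```text
[470 243   4  12  43] [471.44186047 248.74418605] ((471.5, 248.5), (11.0, 3.0), 90.0) [ 0.5128 -0.3261  0.045 ]
[473 277   6  11  39] [475.74358974 281.8974359 ] ((475.7647705078125, 281.941162109375), (3.395498752593994, 10.6715669631958), 14.03624439239502) [ 0.4413 -0.332   0.045 ]
```

View pics/z1.png

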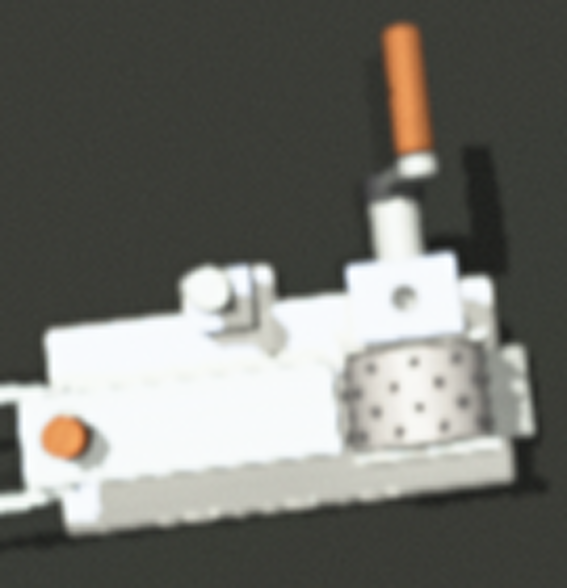

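View pics/z2.png

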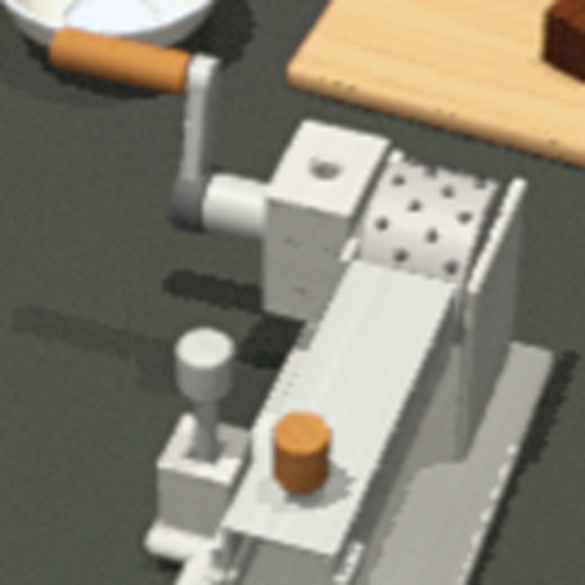

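Both crops show the same features. Pin hole: z1 (404,296), z2 (326,169). Pin head: z1 (209,289), z2 (205,350). Knob top: z1 (65,437), z2 (302,427). Handle: z1 (402,28)-(415,152), z2 (58,50)-(190,73).

```bash
python3 - <<'E'
from h import *
c=load('top0'); s=load('side0')
A=lambda x,y:(c,230+(x+.5)/4.2-.5,170+(y+.5)/4.2-.5)
B=lambda x,y:(s,255+(x+.5)/4.5-.5,200+(y+.5)/4.5-.5)
P={}
for n,a,b,z in (('hole',(404,296),(326,169),.133),('pin',(209,289),(205,350),.112),('knob',(65,437),(302,427),.156),('hfar',(402,28),(58,50),.15),('hnear',(415,152),(190,73),.15)):
    P[n]=at_z(*A(*a),z); print(n,tri(A(*a),B(*b)),P[n],at_z(*B(*b),z))
# grater yaw from hole (46,-34) & knob (0,130)
h,k=P['hole'][:2],P['knob'][:2]
d=k-h; l=np.array([-46,164.]); yaw=np.arctan2(d[1],d[0])-np.arctan2(l[1],l[0]); print('yaw',yaw,np.hypot(*d),np.hypot(*l)/1e3)
R=np.array([[np.cos(yaw),-np.sin(yaw)],[np.sin(yaw),np.cos(yaw)]]); o=(h+k)/2-R@np.array([.023,.048]); print('origin',o,'pin local',R.T@(P['pin'][:2]-o))
# chocolate
f=cv2.resize(c['frame'][190:315,405:510],None,fx=4,fy=4,interpolation=cv2.INTER_CUBIC)
m=(f.astype(int).sum(2)<230).astype(np.uint8)
n,L,st,ce=cv2.connectedComponentsWithStats(m)
for i in range(1,n):
    if 1000<st[i,4]<8000:
        q=np.argwhere(L==i)[:,::-1].astype(np.float32)/4+[405,190]; 
        r=cv2.minAreaRect(q.astype(np.float32)); print(st[i,4],q.mean(0),[x for x in r],at_z(c,*q.mean(0),.049))
print(at_z(c,410,196,.015),at_z(c,506,307,.015))
for x in ('side',):
    g=cv2.resize(s['frame'][165:225,360:450],None,fx=6,fy=6,interpolation=cv2.INTER_CUBIC)
    t=cv2.resize(c['frame'][235:295,425:495],None,fx=6,fy=6,interpolation=cv2.INTER_CUBIC)
    w=np.zeros((360,790,3),np.uint8); 
    w=np.hstack([cv2.resize(g,(400,266)),cv2.resize(t,(310,266))]); cv2.imwrite('pics/z3.png',w[:,:,::-1])
E
```

```text
hole [ 0.5292 -0.0133  0.1293] [ 0.5301 -0.0129  0.133 ] [ 0.5263 -0.0097  0.133 ]
pin [0.5369 0.0821 0.1071] [0.5373 0.0818 0.112 ] [0.5338 0.0863 0.112 ]
knob [0.4661 0.1439 0.1534] [0.4662 0.1435 0.156 ] [0.4649 0.1461 0.156 ]
hfar [ 0.654  -0.0151  0.1473] [ 0.6548 -0.0146  0.15  ] [ 0.6508 -0.0123  0.15  ]
hnear [ 0.5944 -0.02    0.1521] [ 0.5959 -0.0196  0.15  ] [ 0.5943 -0.0225  0.15  ]
yaw 0.11440951278010769 0.16895019976312545 0.17032909322837364
origin [0.48078005 0.01498812] pin local [0.06377769 0.05992276]
2512 [475.97352707 249.30414013] [(476.125, 249.375), (12.75, 12.75), 90.0] [ 0.5111 -0.3346  0.049 ]
2130 [441.14190141 253.767723  ] [(441.1279602050781, 254.01394653320312), (12.088430404663086, 13.297273635864258), 14.74356460571289] [ 0.503  -0.2595  0.049 ]
2583 [480.31929926 283.36807975] [(480.4098815917969, 283.3535461425781), (13.237112998962402, 12.91284465789795), 13.392498016357422] [ 0.438  -0.3403  0.049 ]
[ 0.6367 -0.203   0.015 ] [ 0.3848 -0.4049  0.015 ]
```

Positions are consistent: the hole-to-knob distance is 169 mm against 170 expected, and the handle's local x comes out at 140. Grater yaw is about 0.114, origin (0.481,0.015), pin (0.537,0.082). Now I'll move above the pin.

```bash
python3 -m inch '[{"slide":[0.29,0.656,0.0],"yaw":-0.29},{"slide":[0.29,0.656,0.0],"yaw":-0.29},{"slide":[0.29,0.656,0.0],"yaw":-0.29},{"slide":[0.29,0.656,0.0],"yaw":-0.29},{"slide":[0.29,0.656,0.0],"yaw":-0.29},{"slide":[0.29,0.656,0.0],"yaw":-0.29},{"slide":[0.29,0.656,0.0],"yaw":-0.29},{"slide":[0.29,0.656,0.0],"yaw":-0.29},{"slide":[0.29,0.656,0.0],"yaw":-0.29},{"slide":[0.29,0.656,0.0],"yaw":-0.29},{"slide":[0.29,0.656,0.0],"yaw":-0.29},{"slide":[0.29,0.656,0.0],"yaw":-0.29},{"slide":[0.29,0.656,0.0],"yaw":-0.29},{"slide":[0.29,0.656,0.0],"yaw":-0.29},{"slide":[0.29,0.656,0.0],"yaw":-0.29},{"slide":[0.29,0.656,0.0],"yaw":-0.29},{"slide":[0.29,0.656,0.0],"yaw":-0.29},{"slide":[0.29,0.656,0.0],"yaw":-0.29},{"slide":[0.29,0.656,0.0],"yaw":-0.29},{"slide":[0.29,0.656,0.0],"yaw":-0.29}]' 0 40; python3 - <<'E'
from h import *
c=shot('wrist','w1'); print(proj(c,[[.537,.082,.112],[.530,-.013,.133]]))
print(get_obs()['ee_rot'])
E
```

```text
clock: 1.77
position: [0.5365, 0.0819, 0.2418]
ee_rot: [0.998, 0.058, -0.001, -0.0]
ft_force: [0.7, -1.1, -0.3]
grip_width: 0.992
grasp_force: 0.0
[[318.63256764 233.06119807]
 [442.76295458 264.46033004]]
[ 9.98343148e-01  5.75380296e-02 -5.08136444e-04  2.75195386e-04]
```

View pics/w1.png

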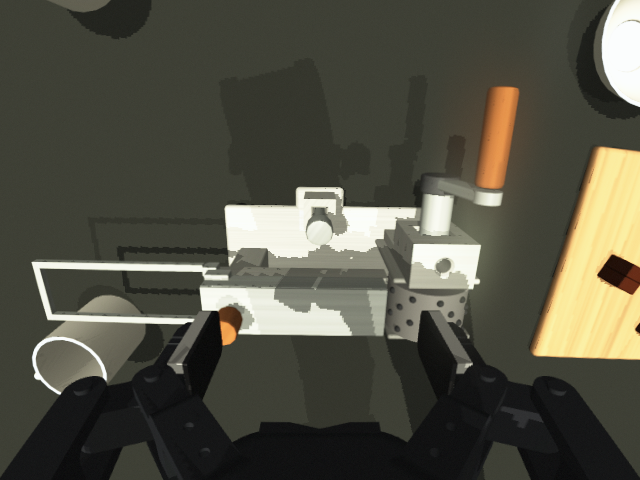

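The wrist view puts the pin head at (319,231), within 2 px of the prediction, and the hole at (445,266). Descending and grasping the pin.

```bash
python3 -m inch '[{"slide":[0,0,-0.04]},{"slide":[0,0,-0.08]},{"slide":[0,0,-0.12]},{"slide":[0,0,-0.147]},{"slide":[0,0,-0.147]},{"slide":[0,0,-0.147]}]'; python3 -m inch '[{"slide":[0,0,0]},{"slide":[0,0,0]},{"slide":[0,0,0]},{"slide":[0,0,0]},{"slide":[0,0,0]},{"slide":[0,0,0]},{"slide":[0,0,0]},{"slide":[0,0,0]},{"slide":[0,0,0]},{"slide":[0,0,0]}]' 255 40
python3 - <<'E'
from h import *
c=load('w1'); print(at_z(c,319,231,.112),at_z(c,445,266,.133))
E
```

```text
[0.5387 0.0819 0.112 ] [ 0.529 -0.015  0.133]invalid input
invalid input
```

```bash
python3 -m inch '[{"slide":[0,0,-0.04],"yaw":0},{"slide":[0,0,-0.08],"yaw":0},{"slide":[0,0,-0.12],"yaw":0},{"slide":[0,0,-0.147],"yaw":0},{"slide":[0,0,-0.147],"yaw":0},{"slide":[0,0,-0.147],"yaw":0}]'; python3 -m inch '[{"slide":[0,0,0],"yaw":0},{"slide":[0,0,0],"yaw":0},{"slide":[0,0,0],"yaw":0},{"slide":[0,0,0],"yaw":0},{"slide":[0,0,0],"yaw":0},{"slide":[0,0,0],"yaw":0},{"slide":[0,0,0],"yaw":0},{"slide":[0,0,0],"yaw":0},{"slide":[0,0,0],"yaw":0},{"slide":[0,0,0],"yaw":0}]' 255 40
```

```text
clock: 2.32
position: [0.5361, 0.0803, 0.0952]
ee_rot: [0.998, 0.057, -0.001, 0.0]
ft_force: [-0.3, 0.4, 0.7]
grip_width: 0.999
grasp_force: 0.0
clock: 3.15
position: [0.5372, 0.0819, 0.0959]
ee_rot: [0.998, 0.058, 0.001, 0.0]
ft_force: [-0.7, 0.6, 5.6]
grip_width: 0.245
grasp_force: 39.1
```

```bash
python3 -m inch '[{"slide":[0,0,0.02],"yaw":0},{"slide":[0,0,0.05],"yaw":0},{"slide":[0,0,0.09],"yaw":0},{"slide":[0,0,0.13],"yaw":0},{"slide":[0,0,0.13],"yaw":0},{"slide":[-0.004,-0.048,0.13],"yaw":0},{"slide":[-0.007,-0.08,0.13],"yaw":0},{"slide":[-0.007,-0.08,0.13],"yaw":0},{"slide":[-0.007,-0.08,0.13],"yaw":0}]'; python3 - <<'E'
from h import *
c=shot('wrist','w2'); s=shot('side','s2')
a=c['frame'][150:400,180:500];b=s['frame'][180:320,270:390]
w=np.hstack([cv2.resize(a,(480,375)),cv2.resize(b,(320,375))])
cv2.imwrite('pics/z4.png',w[:,:,::-1])
E
```

```text
clock: 3.9
position: [0.5294, -0.0011, 0.2248]
ee_rot: [0.998, 0.055, -0.0, 0.0]
ft_force: [-0.4, 0.9, -1.5]
grip_width: 0.244
grasp_force: 39.4
```

View pics/z4.png

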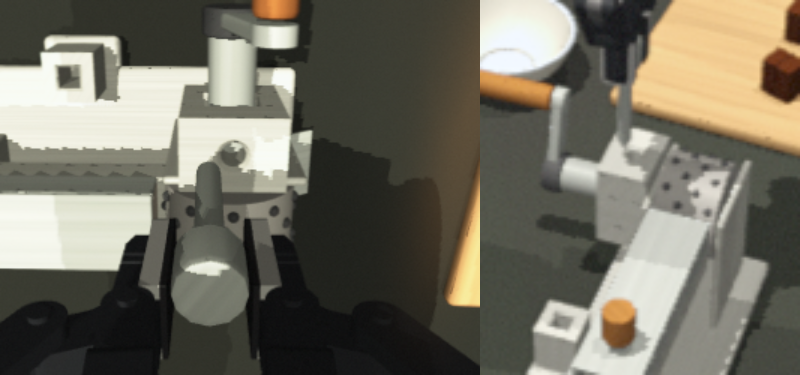

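The pin is held upright. The tip is at about (208,170) in the crop and the hole at (233,153).

```bash
python3 - <<'E'
from h import *
c=load('w2'); h=at_z(c,180+233/1.5,150+153/1.5,.133);print('hole',h,'tip',at_z(c,180+208/1.5,150+170/1.5,.151))
s=load('side0'); print(proj(load('s2'),[[.5294,-.0011,.151],[.529,-.0145,.133]]),get_obs()['position'])
print((proj(c,[[.5294,-.0011,.151],[.529,-.0145,.133]])-[180,150])*1.5)
E
```

```text
hole [ 0.5298 -0.0127  0.133 ] tip [ 0.5276 -0.0015  0.151 ]
[[323.67381541 231.94035136]
 [326.808973   235.20078516]] [0.52958825 0.00229469 0.22502718]
[[207.58310101 166.1167098 ]
 [236.60298028 154.98487948]]
```

```bash
python3 -m inch '[{"slide":[0.001,-0.012,0],"yaw":0},{"slide":[0.001,-0.012,-0.008],"yaw":0},{"slide":[0.001,-0.012,-0.014],"yaw":0},{"slide":[0.001,-0.012,-0.014],"yaw":0},{"slide":[0.001,-0.012,-0.014],"yaw":0},{"slide":[0.001,-0.012,-0.014],"yaw":0}]'; python3 - <<'E'
from h import *
c=shot('wrist','w3'); s=shot('side','s3'); t=shot('top','t3')
a=c['frame'][210:330,270:390];b=s['frame'][205:265,295:355]
w=np.hstack([cv2.resize(a,(400,400),interpolation=2),cv2.resize(b,(400,400),interpolation=2)])
cv2.imwrite('pics/z5.png',w[:,:,::-1]); print(get_obs()['position'])
E
```

```text
clock: 4.5
position: [0.5307, -0.0098, 0.2112]
ee_rot: [0.998, 0.058, -0.0, -0.0]
ft_force: [0.4, -0.0, -0.3]
grip_width: 0.245
grasp_force: 39.4
[ 0.53087479 -0.01005935  0.21155881]
```

View pics/z5.png

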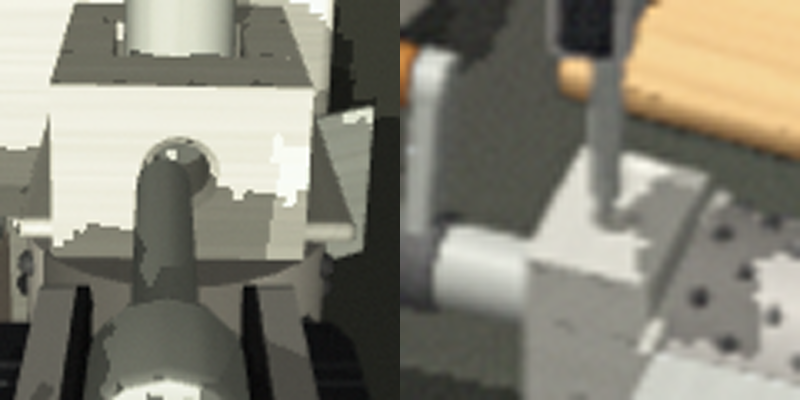

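```bash
python3 - <<'E'
from h import *
c=load('w3'); s=load('s3')
P=[[.5308,-.0100,.137],[.5298,-.0127,.133]]
print((proj(c,P)-[270,210])*10/3,(proj(s,P)-[295,205])*20/3)
print('hole',at_z(c,270+181.5/3.333-.35,210+172/3.333-.35,.133), 'shank edges at z',[at_z(c,270+x/3.333,210+v/3.333,.137) for x,v in((137,165),(193,165),(168,152))])
E
```

```text
[[162.96851881 168.09468327]
 [176.13945502 166.54920162]] [[199.50090895 198.07728946]
 [206.69892474 204.36164086]]
hole [ 0.529  -0.0136  0.133 ] shank edges at z [array([ 0.5309, -0.005 ,  0.137 ]), array([ 0.5321, -0.0156,  0.137 ]), array([ 0.5342, -0.0106,  0.137 ])]
```

```bash
python3 -m inch '[{"slide":[-0.001,-0.0033,0],"yaw":0},{"slide":[-0.001,-0.0033,0],"yaw":0},{"slide":[-0.001,-0.0033,-0.004],"yaw":0},{"slide":[-0.001,-0.0033,-0.008],"yaw":0},{"slide":[-0.001,-0.0033,-0.010],"yaw":0},{"slide":[-0.001,-0.0033,-0.010],"yaw":0}]'
```

```text
clock: 5.15
position: [0.5294, -0.0135, 0.2005]
ee_rot: [0.998, 0.058, -0.001, -0.0]
ft_force: [-0.4, -0.6, -0.1]
grip_width: 0.242
grasp_force: 39.4
```

```bash
python3 -m inch '[{"slide":[0,0,-0.004],"yaw":0},{"slide":[0,0,-0.008],"yaw":0},{"slide":[0,0,-0.011],"yaw":0},{"slide":[0,0,-0.011],"yaw":0},{"slide":[0,0,-0.011],"yaw":0}]'
```

```text
clock: 5.57
position: [0.5296, -0.0136, 0.1901]
ee_rot: [0.998, 0.058, -0.0, 0.0]
ft_force: [0.3, -0.3, -0.1]
grip_width: 0.242
grasp_force: 39.4
```

```bash
python3 -m inch '[{"slide":[0,0,0],"yaw":0},{"slide":[0,0,0],"yaw":0},{"slide":[0,0,0],"yaw":0},{"slide":[0,0,0],"yaw":0},{"slide":[0,0,0],"yaw":0},{"slide":[0,0,0],"yaw":0},{"slide":[0,0,0.035],"yaw":0},{"slide":[0,0,0.065],"yaw":0},{"slide":[0,0,0.065],"yaw":0},{"slide":[0.04,-0.001,0.065],"yaw":0},{"slide":[0.08,-0.002,0.065],"yaw":0},{"slide":[0.11,-0.002,0.065],"yaw":0},{"slide":[0.11,-0.002,0.065],"yaw":0},{"slide":[0.11,-0.002,0.065],"yaw":0}]' 0 40; python3 - <<'E'
from h import *
c=shot('wrist','w4'); s=shot('side','s4')
a=c['frame'][150:400,180:500];b=s['frame'][180:320,270:390]
w=np.hstack([cv2.resize(a,(480,375)),cv2.resize(b,(320,375))])
cv2.imwrite('pics/z6.png',w[:,:,::-1])
print((proj(c,[[.64,-.0155,.162],[.611,-.0187,.162]])-[180,150])*1.5, (proj(s,[[.529,-.0136,.202],[.529,-.0136,.170]])-[270,180])*2.67)
E
```

```text
clock: 6.73
position: [0.6404, -0.0152, 0.2537]
ee_rot: [0.998, 0.058, -0.001, -0.001]
ft_force: [-0.4, 0.1, 0.5]
grip_width: 0.998
grasp_force: 0.0
[[208.59014693 151.83991756]
 [208.21839768 209.18576583]] [[152.76282448  69.00118329]
 [151.99148343 106.50483223]]
```

View pics/z6.png

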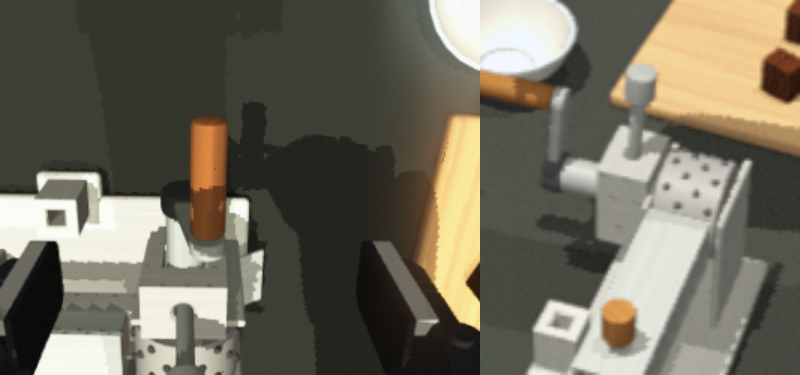

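The pin stands in the hole on the shaft (head at (640,68), as expected for 0.202 height), and the handle is centred under the gripper. Now grasp it.

```bash
python3 -m inch '[{"slide":[0,0,-0.04],"yaw":0},{"slide":[0,0,-0.08],"yaw":0},{"slide":[0,0,-0.108],"yaw":0},{"slide":[0,0,-0.108],"yaw":0},{"slide":[0,0,-0.108],"yaw":0}]'; python3 -m inch '[{"slide":[0,0,0],"yaw":0},{"slide":[0,0,0],"yaw":0},{"slide":[0,0,0],"yaw":0},{"slide":[0,0,0],"yaw":0},{"slide":[0,0,0],"yaw":0},{"slide":[0,0,0],"yaw":0},{"slide":[0,0,0],"yaw":0},{"slide":[0,0,0],"yaw":0},{"slide":[0,0,0],"yaw":0},{"slide":[0,0,0],"yaw":0}]' 255 20
```

```text
clock: 7.25
position: [0.6387, -0.0158, 0.1476]
ee_rot: [0.998, 0.058, -0.001, 0.0]
ft_force: [0.4, 0.8, 1.6]
grip_width: 0.999
grasp_force: 0.0
clock: 8.08
position: [0.6401, -0.0155, 0.1477]
ee_rot: [0.998, 0.058, 0.0, 0.0]
ft_force: [1.4, 0.2, 3.7]
grip_width: 0.198
grasp_force: 22.2
```

```bash
cat > circ.py <<'E'
# slides from the current angle (argv1, from up towards -y of grater) for n steps of argv3 rad
import sys,numpy as np
a0,n,d=map(float,sys.argv[1:]); y=.114
for i in range(1,int(n)+1):
    f=lambda a:(-np.sin(a)*.055,np.cos(a)*.055)
    p=np.subtract(f(a0+i*d),f(a0)); print([round(v,4) for v in(-np.sin(y)*p[0],np.cos(y)*p[0],p[1])])
E
cat > chk.py <<'E'
# pin state from the side camera: brightness where the head stands now; exit 1 when gone
from h import *
import sys
s=camera('side'); p=proj(s,[[.529,-.0136,.191]])[0]+[3,0]; u,v=p.round().astype(int)
r=load('s4')['frame'][v-5:v+6,u-4:u+5].astype(float); q=s['frame'][v-5:v+6,u-4:u+5].astype(float)
o=get_obs(); d=abs(r-q).mean(); print('pin diff',d.round(1),'F',o['ft_force'].round(1),'pos',o['position'].round(4))
sys.exit(int(d>25 or np.abs(o['ft_force']).max()>15))
E
python3 chk.py; python3 circ.py .26 24 .15
```

```text
pin diff 16.9 F [1.2 0.  3.2] pos [ 0.6401 -0.0155  0.1477]
[np.float64(0.0009), np.float64(-0.0077), np.float64(-0.0027)]
[np.float64(0.0017), np.float64(-0.015), np.float64(-0.0066)]
[np.float64(0.0025), np.float64(-0.0216), np.float64(-0.0114)]
[np.float64(0.0031), np.float64(-0.0274), np.float64(-0.0173)]
[np.float64(0.0037), np.float64(-0.0322), np.float64(-0.0239)]
[np.float64(0.0041), np.float64(-0.036), np.float64(-0.0312)]
[np.float64(0.0044), np.float64(-0.0387), np.float64(-0.039)]
[np.float64(0.0046), np.float64(-0.0403), np.float64(-0.0471)]
[np.float64(0.0046), np.float64(-0.0406), np.float64(-0.0553)]
[np.float64(0.0045), np.float64(-0.0396), np.float64(-0.0635)]
[np.float64(0.0043), np.float64(-0.0375), np.float64(-0.0715)]
[np.float64(0.0039), np.float64(-0.0342), np.float64(-0.079)]
[np.float64(0.0034), np.float64(-0.0298), np.float64(-0.086)]
[np.float64(0.0028), np.float64(-0.0244), np.float64(-0.0922)]
[np.float64(0.0021), np.float64(-0.0182), np.float64(-0.0975)]
[np.float64(0.0013), np.float64(-0.0113), np.float64(-0.1019)]
[np.float64(0.0004), np.float64(-0.0037), np.float64(-0.1052)]
[np.float64(-0.0005), np.float64(0.0042), np.float64(-0.1072)]
[np.float64(-0.0014), np.float64(0.0123), np.float64(-0.1081)]
[np.float64(-0.0023), np.float64(0.0205), np.float64(-0.1078)]
[np.float64(-0.0033), np.float64(0.0285), np.float64(-0.1062)]
[np.float64(-0.0042), np.float64(0.0362), np.float64(-0.1034)]
[np.float64(-0.005), np.float64(0.0435), np.float64(-0.0995)]
[np.float64(-0.0057), np.float64(0.05), np.float64(-0.0946)]
```

```bash
sed -i 's/d>25/d>40/' chk.py; 
python3 -m inch '[{"slide":[0.0004,-0.0038,-0.0012],"yaw":0},{"slide":[0.0009,-0.0077,-0.0027],"yaw":0},{"slide":[0.0013,-0.0113,-0.0046],"yaw":0},{"slide":[0.0017,-0.015,-0.0066],"yaw":0}]' >/dev/null; python3 chk.py &&
python3 -m inch '[{"slide":[0.0004,-0.0034,-0.0023],"yaw":0},{"slide":[0.0008,-0.0066,-0.0048],"yaw":0},{"slide":[0.0011,-0.0096,-0.0076],"yaw":0},{"slide":[0.0014,-0.0124,-0.0107],"yaw":0}]' >/dev/null && python3 chk.py &&
python3 -m inch '[{"slide":[0.0003,-0.0025,-0.0032],"yaw":0},{"slide":[0.0006,-0.0048,-0.0066],"yaw":0},{"slide":[0.0008,-0.0068,-0.0102],"yaw":0},{"slide":[0.001,-0.0086,-0.0139],"yaw":0}]' >/dev/null && python3 chk.py &&
python3 -m inch '[{"slide":[0.0002,-0.0014,-0.0038],"yaw":0},{"slide":[0.0003,-0.0027,-0.0078],"yaw":0},{"slide":[0.0004,-0.0036,-0.0118],"yaw":0},{"slide":[0.0005,-0.0043,-0.0159],"yaw":0}]' >/dev/null && python3 chk.py
```

```text
pin diff 44.7 F [ 3.9 -0.9  2.3] pos [ 0.6417 -0.0324  0.1401]
```

```bash
python3 - <<'E'
from h import *
s=shot('side','s5'); t=shot('top','t5')
b=s['frame'][170:320,250:400]
cv2.imwrite('pics/z7.png',cv2.resize(b,(450,450))[:,:,::-1])
E
```

```text
(no output)
```

View pics/z7.png

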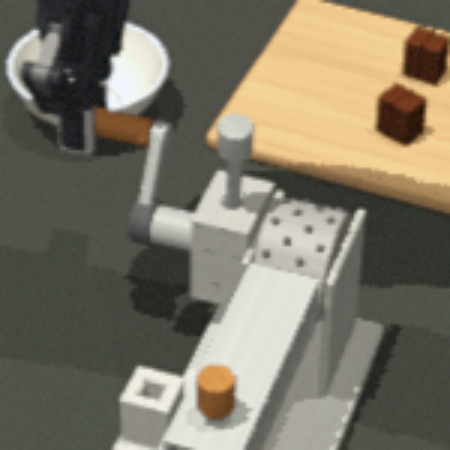

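```bash
cat > chk.py <<'E'
# pin head still up? colour of the head patch in the side camera; exit 1 when gone or force high
from h import *
import sys
s=camera('side'); q=s['frame'][207:214,325:333].reshape(-1,3).mean(0)
o=get_obs(); print('head rgb',q.round(),'F',o['ft_force'].round(1),'pos',o['position'].round(4))
sys.exit(int(q.mean()<90 or q[0]-q[2]>35 or np.abs(o['ft_force']).max()>15))
E
python3 chk.py &&
python3 -m inch '[{"slide":[0.0004,-0.0034,-0.0023],"yaw":0},{"slide":[0.0008,-0.0066,-0.0048],"yaw":0},{"slide":[0.0011,-0.0096,-0.0076],"yaw":0},{"slide":[0.0014,-0.0124,-0.0107],"yaw":0}]' >/dev/null && python3 chk.py &&
python3 -m inch '[{"slide":[0.0003,-0.0025,-0.0032],"yaw":0},{"slide":[0.0006,-0.0048,-0.0066],"yaw":0},{"slide":[0.0008,-0.0068,-0.0102],"yaw":0},{"slide":[0.001,-0.0086,-0.0139],"yaw":0}]' >/dev/null && python3 chk.py &&
python3 -m inch '[{"slide":[0.0002,-0.0014,-0.0038],"yaw":0},{"slide":[0.0003,-0.0027,-0.0078],"yaw":0},{"slide":[0.0004,-0.0036,-0.0118],"yaw":0},{"slide":[0.0005,-0.0043,-0.0159],"yaw":0}]' >/dev/null && python3 chk.py
```

```text
head rgb [213. 207. 190.] F [ 4.6 -1.6  1.9] pos [ 0.6416 -0.0317  0.1404]
head rgb [215. 204. 181.] F [ 4.9 -0.7  2. ] pos [ 0.6429 -0.0441  0.129 ]
head rgb [240. 205. 146.] F [ 4.9 -1.4  0.7] pos [ 0.6437 -0.0522  0.1148]
```

```bash
python3 - <<'E'
from h import *
s=shot('side','s6'); r=load('s5')['frame']
for v in range(200,246,3): print(v,r[v,320:338:3].mean(1).astype(int),(r[v,329].astype(int)),s['frame'][v,320:338:3].mean(1).astype(int),s['frame'][v,329])
print(get_obs()['ft_force'])
E
```

```text
200 [ 77  80  77 185 201 201] [229 192 135] [ 78  78  74 184 200 199] [228 191 134]
203 [ 81  79 129 198 197 198] [243 205 146] [ 77  76 127 196 196 197] [242 204 144]
206 [ 79  84 194 197 198 197] [243 205 145] [ 80  83 194 195 196 194] [240 203 143]
209 [ 75 189 202 201 199 194] [202 206 197] [ 77 185 200 198 191 193] [241 206 148]
212 [130 200 210 203 204 191] [206 207 198] [128 191 197 199 199 200] [241 208 148]
215 [192 138 210 211 143 194] [213 215 206] [191 195 198 191 192 195] [237 197 140]
218 [101 121 118 108  95 192] [109 111 104] [101 123 144 125 138 144] [164 128  85]
221 [ 79 113 112 106  95 134] [106 109 103] [ 76 198 200 200 154 102] [201 205 196]
224 [ 77  77  96 100  78  66] [101 101  98] [ 82 208 207 201 165  42] [202 205 196]
227 [ 74 207  99 100  49  53] [101 103  98] [ 77 132 160 135  91  44] [136 138 132]
230 [150 215 112 104 215 212] [106 107 101] [146 127 127 113 112 211] [114 118 109]
233 [213 215 118 108 213 210] [110 110 104] [213 148 120 108 124 148] [109 111 105]
236 [213 194 115 101 133 133] [102 104  97] [211 193 102 106 130 129] [108 109 103]
239 [212 210 136 162 138 131] [166 164 156] [212 209 132 116 134 197] [120 118 112]
242 [212 214 213 212 211 159] [217 216 204] [231 231 230 231 213 159] [236 234 224]
245 [162 200 213 214 215  95] [219 216 207] [170 217 233 232 233  92] [237 236 225]
[ 3.66024753 -2.36362718 -1.11838704]
```

The pin has dropped: its head top moved about 13 px down in the side view. Release, rise, and close the gripper for the push.

```bash
python3 -m inch '[{"slide":[0,0,0],"yaw":0},{"slide":[0,0,0],"yaw":0},{"slide":[0,0,0],"yaw":0},{"slide":[0,0,0],"yaw":0},{"slide":[0,0,0],"yaw":0},{"slide":[0,0,0.04],"yaw":0},{"slide":[0,0,0.08],"yaw":0},{"slide":[0,0,0.12],"yaw":0},{"slide":[0,0,0.12],"yaw":0}]' 0; python3 -m inch '[{"slide":[-0.038,0.0125,0],"yaw":0},{"slide":[-0.076,0.025,0],"yaw":0},{"slide":[-0.114,0.0375,0],"yaw":0},{"slide":[-0.114,0.0375,0],"yaw":0},{"slide":[-0.114,0.0375,0],"yaw":0},{"slide":[-0.114,0.0375,0],"yaw":0},{"slide":[-0.114,0.0375,0],"yaw":0},{"slide":[-0.114,0.0375,0],"yaw":0},{"slide":[-0.114,0.0375,-0.015],"yaw":0},{"slide":[-0.114,0.0375,-0.03],"yaw":0},{"slide":[-0.114,0.0375,-0.03],"yaw":0}]' 255
```

```text
clock: 10.23
position: [0.6468, -0.0509, 0.2452]
ee_rot: [0.998, 0.058, 0.006, 0.001]
ft_force: [1.1, 0.7, 1.0]
grip_width: 1.006
grasp_force: 0.0
clock: 11.15
position: [0.5291, -0.0143, 0.2034]
ee_rot: [0.998, 0.058, -0.002, -0.001]
ft_force: [0.5, -0.5, -0.3]
grip_width: 0.003
grasp_force: 0.0
```

```bash
python3 -m inch '[{"slide":[0,0,-0.01],"yaw":0},{"slide":[0,0,-0.018],"yaw":0},{"slide":[0,0,-0.022],"yaw":0},{"slide":[0,0,-0.025],"yaw":0},{"slide":[0,0,-0.025],"yaw":0}]'; python3 -m inch '[{"slide":[0,0,-0.003],"yaw":0},{"slide":[0,0,-0.006],"yaw":0},{"slide":[0,0,-0.009],"yaw":0},{"slide":[0,0,-0.009],"yaw":0}]'
```

```text
clock: 11.57
position: [0.5297, -0.0141, 0.1807]
ee_rot: [0.998, 0.058, -0.0, -0.0]
ft_force: [0.3, -0.2, -0.8]
grip_width: -0.002
grasp_force: 0.0
clock: 11.9
position: [0.5296, -0.0141, 0.1717]
ee_rot: [0.998, 0.058, -0.0, 0.0]
ft_force: [-0.3, -0.3, 0.3]
grip_width: -0.002
grasp_force: 0.0
```

```bash
python3 -m inch '[{"slide":[0,0,-0.002],"yaw":0},{"slide":[0,0,-0.004],"yaw":0},{"slide":[0,0,-0.004],"yaw":0}]'; python3 -m inch '[{"slide":[0,0,-0.001],"yaw":0},{"slide":[0,0,-0.002],"yaw":0},{"slide":[0,0,-0.002],"yaw":0}]'
```

```text
clock: 12.15
position: [0.5296, -0.014, 0.1677]
ee_rot: [0.998, 0.058, -0.0, -0.0]
ft_force: [0.5, 0.1, 0.3]
grip_width: 0.0
grasp_force: 0.0
clock: 12.4
position: [0.5299, -0.0142, 0.1664]
ee_rot: [0.998, 0.058, 0.0, 0.0]
ft_force: [-1.2, -0.7, 3.9]
grip_width: 0.001
grasp_force: 1.6
```

```bash
python3 -m inch '[{"slide":[0,0,-0.001],"yaw":0},{"slide":[0,0,-0.002],"yaw":0},{"slide":[0,0,-0.002],"yaw":0}]'; python3 - <<'E'
from h import *
s=shot('side','s7'); f=s['frame']
for v in range(200,246,3): print(v,f[v,320:338:3].mean(1).astype(int),f[v,329])
print(proj(s,[[.529,-.0136,z] for z in(.202,.170,.155)]))
E
```

```text
clock: 12.65
position: [0.5301, -0.0143, 0.166]
ee_rot: [0.998, 0.058, 0.0, 0.001]
ft_force: [-9.0, -2.4, 20.1]
grip_width: 0.001
grasp_force: 10.3
200 [157  35  31  28  35  21] [26 30 30]
203 [139  73  65  38  34  43] [38 36 40]
206 [109  88  37  30  33  36] [28 31 32]
209 [ 46  41  30  28  26 153] [24 29 31]
212 [ 33  24  26  21  25 193] [21 20 22]
215 [ 39  31  25  33  92 188] [33 33 33]
218 [114  32  28  38  98 193] [39 38 38]
221 [100  41  36  40  98 130] [39 41 40]
224 [110  27  37  43  85  68] [43 44 44]
227 [82 65 32 53 92 80] [54 54 53]
230 [145 201 131 124 106 133] [126 126 120]
233 [211 128 108 108  95 134] [111 110 105]
236 [212 128 109 108  97 133] [110 110 106]
239 [213 177 110 106 124 134] [108 109 102]
242 [210 212 184 134 133 107] [138 136 128]
245 [162 199 172 134 135  94] [137 137 128]
[[327.214541   205.84313981]
 [326.92564922 219.88945027]
 [326.79399148 226.2944382 ]]
```

Firm stop at 20 N at the home height, so the pin is fully home. Next, the rail knob.

```bash
python3 -m inch '[{"slide":[0,0,0.035],"yaw":0},{"slide":[0,0,0.07],"yaw":0},{"slide":[-0.016,0.04,0.07],"yaw":0},{"slide":[-0.032,0.08,0.07],"yaw":0},{"slide":[-0.048,0.12,0.07],"yaw":0},{"slide":[-0.0635,0.158,0.07],"yaw":0},{"slide":[-0.0635,0.158,0.07],"yaw":0},{"slide":[-0.0635,0.158,0.07],"yaw":0}]' 0; python3 - <<'E'
from h import *
s=shot('side','s8'); f=s['frame']; c=shot('wrist','w8')
for v in range(217,246,3): print(v,f[v,320:338:3].mean(1).astype(int),f[v,329])
w=c['frame'].astype(int); m=(w[:,:,0]>w[:,:,2]+60)&(w[:,:,0]>100); m[:,:200]=0;m[:,450:]=0
n,l,st,ce=cv2.connectedComponentsWithStats(m.astype(np.uint8))
print([(st[i],ce[i].round(1)) for i in range(1,n) if st[i,4]>80], proj(c,[[.4662,.1437,.156],[.4662,.1437,.132]]),get_obs()['position'])
E
```

```text
clock: 13.37
position: [0.4652, 0.1468, 0.2343]
ee_rot: [0.998, 0.061, 0.0, 0.0]
ft_force: [0.0, -1.1, -0.5]
grip_width: 0.999
grasp_force: 0.0
217 [38 38 29 39 27 33] [36 43 40]
220 [45 26 24 43 43 32] [41 43 46]
223 [50 27 28 43 37 36] [42 43 46]
226 [50 29 31 37 33 22] [35 36 41]
229 [38 30 41 42 26 28] [41 42 45]
232 [26 26 42 31 27 31] [30 32 32]
235 [22 25 38 29 24 26] [26 29 33]
238 [206 146  57  30  23  30] [29 30 31]
241 [227 157  60 157  96  35] [162 160 150]
244 [ 38  58  40 225 234 106] [230 229 217]
[(array([302, 241,  33,  31, 773], dtype=int32), array([317.7, 256.5]))] [[319.78439645 258.21729062]
 [319.70375887 245.69855541]] [0.46652974 0.14326398 0.23397484]
```

```bash
python3 -m inch '[{"slide":[0,0,-0.04],"yaw":0},{"slide":[0,0,-0.08],"yaw":0},{"slide":[0,0,-0.093],"yaw":0},{"slide":[0,0,-0.093],"yaw":0},{"slide":[0,0,-0.093],"yaw":0}]' ; python3 -m inch '[{"slide":[0,0,0],"yaw":0},{"slide":[0,0,0],"yaw":0},{"slide":[0,0,0],"yaw":0},{"slide":[0,0,0],"yaw":0},{"slide":[0,0,0],"yaw":0},{"slide":[0,0,0],"yaw":0},{"slide":[0,0,0],"yaw":0},{"slide":[0,0,0],"yaw":0},{"slide":[0,0,0],"yaw":0}]' 255 60; python3 -m inch '[{"slide":[-0.0006,0.005,0],"yaw":0},{"slide":[-0.0017,0.015,0],"yaw":0},{"slide":[-0.0029,0.025,0],"yaw":0},{"slide":[-0.0034,0.03,0],"yaw":0},{"slide":[-0.0034,0.03,0],"yaw":0}]'
```

```text
clock: 13.88
position: [0.4666, 0.1428, 0.141]
ee_rot: [0.998, 0.057, -0.001, -0.0]
ft_force: [-0.1, 0.7, 0.2]
grip_width: 1.001
grasp_force: 0.0
clock: 14.63
position: [0.4665, 0.146, 0.1421]
ee_rot: [0.998, 0.059, 0.001, -0.001]
ft_force: [-2.4, 6.2, 4.6]
grip_width: 0.232
grasp_force: 58.4
clock: 15.05
position: [0.4636, 0.1739, 0.1421]
ee_rot: [0.998, 0.058, 0.001, 0.001]
ft_force: [-0.5, -2.6, 8.0]
grip_width: 0.239
grasp_force: 58.9
```

```bash
python3 -m inch '[{"slide":[-0.0017,0.015,0],"yaw":0},{"slide":[-0.0034,0.03,0],"yaw":0},{"slide":[-0.0052,0.045,0],"yaw":0},{"slide":[-0.0069,0.06,0],"yaw":0},{"slide":[-0.0086,0.075,0],"yaw":0},{"slide":[-0.0103,0.09,0],"yaw":0},{"slide":[-0.0126,0.11,0],"yaw":0},{"slide":[-0.0132,0.115,0],"yaw":0},{"slide":[-0.0132,0.115,0],"yaw":0}]'; python3 -m inch '[{"slide":[-0.0003,0.003,0],"yaw":0},{"slide":[-0.0007,0.006,0],"yaw":0},{"slide":[-0.0007,0.006,0],"yaw":0}]'
```

```text
clock: 15.8
position: [0.4517, 0.2899, 0.1422]
ee_rot: [0.998, 0.058, 0.002, -0.0]
ft_force: [6.9, 2.5, 0.0]
grip_width: 0.233
grasp_force: 60.7
clock: 16.05
position: [0.4513, 0.2939, 0.1421]
ee_rot: [0.998, 0.057, 0.002, 0.001]
ft_force: [5.9, -4.8, 5.3]
grip_width: 0.24
grasp_force: 61.1
```

```bash
python3 -m inch '[{"slide":[0.0005,0.002,0],"yaw":0},{"slide":[0.0005,0.004,0],"yaw":0},{"slide":[0.0005,0.004,0],"yaw":0}]'
```

```text
clock: 16.3
position: [0.4512, 0.2954, 0.142]
ee_rot: [0.998, 0.056, 0.001, 0.003]
ft_force: [-0.7, -16.9, 15.0]
grip_width: 0.234
grasp_force: 62.3
```

```bash
python3 -m inch '[{"slide":[0,-0.002,0],"yaw":0},{"slide":[0,-0.002,0],"yaw":0},{"slide":[0,-0.002,0],"yaw":0},{"slide":[0,-0.002,0],"yaw":0},{"slide":[0,-0.002,0],"yaw":0},{"slide":[0,-0.002,0],"yaw":0},{"slide":[0,-0.002,0.04],"yaw":0},{"slide":[0,-0.002,0.08],"yaw":0},{"slide":[0,-0.002,0.1],"yaw":0}]' 0; python3 -m inch '[{"slide":[0.015,-0.6,0.04],"yaw":0},{"slide":[0.015,-0.6,0.04],"yaw":0},{"slide":[0.015,-0.6,0.04],"yaw":0},{"slide":[0.015,-0.6,0.04],"yaw":0},{"slide":[0.015,-0.6,0.04],"yaw":0},{"slide":[0.015,-0.6,0.04],"yaw":0},{"slide":[0.015,-0.6,0.04],"yaw":0},{"slide":[0.015,-0.6,0.04],"yaw":0},{"slide":[0.015,-0.6,0.04],"yaw":0},{"slide":[0.015,-0.6,0.04],"yaw":0},{"slide":[0.015,-0.6,0.04],"yaw":0},{"slide":[0.015,-0.6,0.04],"yaw":0},{"slide":[0.015,-0.6,0.04],"yaw":0},{"slide":[0.015,-0.6,0.04],"yaw":0},{"slide":[0.015,-0.6,0.04],"yaw":0},{"slide":[0.015,-0.6,0.04],"yaw":0},{"slide":[0.015,-0.6,0.04],"yaw":0},{"slide":[0.015,-0.6,0.04],"yaw":0},{"slide":[0.015,-0.6,0.04],"yaw":0}]'; python3 - <<'E'
from h import *
c=shot('wrist','w9'); t=shot('top','t9')
a=c['frame'][100:400,100:540];b=t['frame'][200:310,150:370]
w=np.vstack([cv2.resize(a,(528,360)),cv2.resize(b,(528,240+0))])
cv2.imwrite('pics/z8.png',w[:,:,::-1]); print(get_obs()['position'])
E
```

```text
clock: 17.05
position: [0.45, 0.2982, 0.2453]
ee_rot: [0.998, 0.058, 0.002, -0.001]
ft_force: [-0.1, 1.0, 1.1]
grip_width: 0.996
grasp_force: 0.0
clock: 18.63
position: [0.465, -0.3016, 0.2812]
ee_rot: [0.998, 0.059, 0.0, -0.0]
ft_force: [1.1, 0.2, -0.3]
grip_width: 0.998
grasp_force: 0.0
[ 0.46490023 -0.30189243  0.2813292 ]
```

View pics/z8.png

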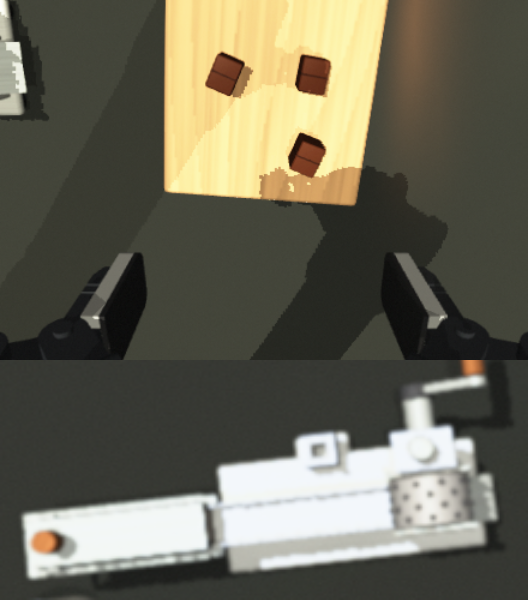

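Rail is out at its stop and the channel is open. The chocolates show in the wrist crop at (226,74), (313,76) and (308,156). I'll compute their poses from the top faces.

```bash
cat > choc.py <<'E'
from h import *
def chocs(c,z=.049):
    f=cv2.resize(c['frame'],None,fx=3,fy=3,interpolation=cv2.INTER_CUBIC).astype(int)
    m=((f[:,:,0]>55)&(f[:,:,0]<175)&(f[:,:,0]>1.7*f[:,:,2])&(f[:,:,1]<.72*f[:,:,0])).astype(np.uint8)
    m=cv2.morphologyEx(m,cv2.MORPH_CLOSE,np.ones((9,9))); m=cv2.morphologyEx(m,cv2.MORPH_OPEN,np.ones((7,7)))
    n,l,st,ce=cv2.connectedComponentsWithStats(m); out=[]
    for i in range(1,n):
        if st[i,4]<3000: continue
        cs=max(cv2.findContours((l==i).astype(np.uint8),0,1)[0],key=len)[:,0,:]
        h=cv2.convexHull(cs)[:,0,:]
        P=np.array([at_z(c,(u+.5)/3-.5,(v+.5)/3-.5,z)[:2] for u,v in h])
        (x,y),(w,hh),a=cv2.minAreaRect((P*1000).astype(np.float32))
        if w<hh: w,hh,a=hh,w,a+90
        out.append((round(x/1e3,4),round(y/1e3,4),round(w,1),round(hh,1),round(np.deg2rad((a+90)%180-90),3)))
    return out
E
python3 - <<'E'
from choc import *
for o in chocs(load('w9')): print(o, 'long-axis angle')
E
```

```text
(0.506, -0.2642, 32.6, 25.9, np.float64(-0.278)) long-axis angle
(0.5139, -0.3388, 31.8, 27.2, np.float64(-0.05)) long-axis angle
(0.4404, -0.3451, 33.4, 26.6, np.float64(-0.303)) long-axis angle
```

```bash
python3 -m inch '[{"slide":[0.02,0.019,-0.02],"yaw":-0.12},{"slide":[0.041,0.038,-0.06],"yaw":-0.24},{"slide":[0.041,0.038,-0.1],"yaw":-0.36},{"slide":[0.041,0.038,-0.14],"yaw":-0.393},{"slide":[0.041,0.038,-0.15],"yaw":-0.393},{"slide":[0.041,0.038,-0.15],"yaw":-0.393},{"slide":[0.041,0.038,-0.15],"yaw":-0.393}]'; python3 - <<'E'
from choc import *
c=shot('wrist','w10')
for o in chocs(c): print(o)
print(get_obs()['position'])
E
```

```text
clock: 19.32
position: [0.5059, -0.2653, 0.1325]
ee_rot: [0.991, -0.137, 0.0, 0.0]
ft_force: [0.8, -0.4, 0.9]
grip_width: 0.998
grasp_force: 0.0
(0.517, -0.3396, 37.0, 25.3, np.float64(-0.077))
(0.505, -0.263, 29.8, 24.6, np.float64(-0.308))
(0.4456, -0.3481, 47.1, 24.1, np.float64(-0.16))
[ 0.50664009 -0.26573727  0.13369996]
```

```bash
python3 -m inch '[{"slide":[-0.001,0.001,-0.04],"yaw":-0.033},{"slide":[-0.001,0.001,-0.08],"yaw":-0.033},{"slide":[-0.001,0.001,-0.099],"yaw":-0.033},{"slide":[-0.001,0.001,-0.099],"yaw":-0.033},{"slide":[-0.001,0.001,-0.099],"yaw":-0.033}]'; python3 -m inch '[{"slide":[0,0,0],"yaw":0},{"slide":[0,0,0],"yaw":0},{"slide":[0,0,0],"yaw":0},{"slide":[0,0,0],"yaw":0},{"slide":[0,0,0],"yaw":0},{"slide":[0,0,0],"yaw":0},{"slide":[0,0,0],"yaw":0},{"slide":[0,0,0],"yaw":0}]' 255 25; python3 -m inch '[{"slide":[0,0,0.04],"yaw":0},{"slide":[0,0,0.08],"yaw":0},{"slide":[0,0,0.12],"yaw":0.12},{"slide":[0,0,0.16],"yaw":0.24},{"slide":[0,0,0.18],"yaw":0.36},{"slide":[0,0,0.18],"yaw":0.418},{"slide":[0,0,0.18],"yaw":0.418}]'
```

```text
clock: 19.78
position: [0.5056, -0.2648, 0.0342]
ee_rot: [0.988, -0.154, 0.001, 0.0]
ft_force: [0.4, 0.1, 0.0]
grip_width: 1.003
grasp_force: 0.0
clock: 20.45
position: [0.505, -0.2643, 0.033]
ee_rot: [0.988, -0.154, 0.001, 0.0]
ft_force: [-1.6, -0.7, 6.9]
grip_width: 0.278
grasp_force: 25.9
clock: 21.03
position: [0.5051, -0.2643, 0.2137]
ee_rot: [0.998, 0.055, 0.001, 0.001]
ft_force: [0.3, -0.7, -1.1]
grip_width: 0.278
grasp_force: 25.0
```

```bash
python3 -m inch '[{"slide":[-0.0028,0.031,0],"yaw":-0.005},{"slide":[-0.0056,0.062,0],"yaw":-0.005},{"slide":[-0.0085,0.093,0],"yaw":-0.005},{"slide":[-0.0113,0.125,0],"yaw":-0.005},{"slide":[-0.0141,0.156,0],"yaw":-0.005},{"slide":[-0.017,0.187,0],"yaw":-0.005},{"slide":[-0.0198,0.218,0],"yaw":-0.005},{"slide":[-0.0226,0.25,0],"yaw":-0.005},{"slide":[-0.0255,0.281,0],"yaw":-0.005},{"slide":[-0.0283,0.312,0],"yaw":-0.005},{"slide":[-0.0283,0.312,0],"yaw":-0.005},{"slide":[-0.0283,0.312,-0.03],"yaw":-0.005},{"slide":[-0.0283,0.312,-0.055],"yaw":-0.005},{"slide":[-0.0283,0.312,-0.055],"yaw":-0.005},{"slide":[-0.0283,0.312,-0.055],"yaw":-0.005}]'; python3 - <<'E'
from h import *
c=shot('wrist','w11'); 
cv2.imwrite('pics/z9.png',cv2.resize(c['frame'][170:420,170:470],(720,600),interpolation=2)[:,:,::-1]); print(get_obs()['position'])
R=np.array([[.9945,-.1048],[.1048,.9945]])
L=[(x,y,.098) for x in(17,-17,20,-20) for y in(20,140)]
for a in L: print(a,((proj(c,[list(np.array([.4802,.015])+R@(np.array(a[:2])/1e3))+[a[2]]])[0]-[170,170])*2.4).round())
E
```

```text
clock: 22.28
position: [0.4751, 0.0477, 0.1561]
ee_rot: [0.999, 0.051, -0.002, -0.0]
ft_force: [1.4, -0.3, -0.3]
grip_width: 0.279
grasp_force: 25.0
[0.47609191 0.04789713 0.15741887]
(17, 20, 0.098) [411. 170.]
(17, 140, 0.098) [-81. 171.]
(-17, 20, 0.098) [408. 296.]
(-17, 140, 0.098) [-58. 296.]
(20, 20, 0.098) [411. 158.]
(20, 140, 0.098) [-83. 160.]
(-20, 20, 0.098) [408. 307.]
(-20, 140, 0.098) [-56. 306.]
```

View pics/z9.png

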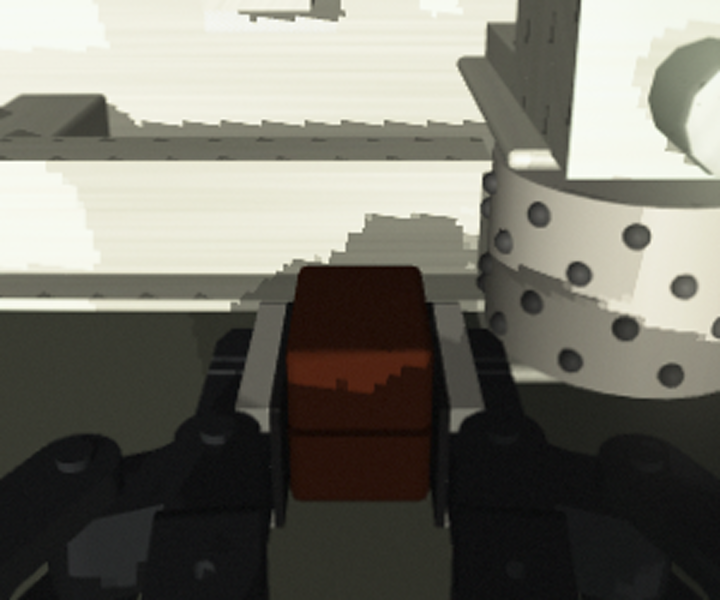

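```bash
python3 - <<'E'
from h import *
c=load('w11'); R=np.array([[.9945,-.1048],[.1048,.9945]])
for z in(.172,.1745):
  for u,v in((288,350),(432,350),(428,500),(291,500)):
    p=at_z(c,170+u/2.4,170+v/2.4,z)[:2]; print(z,p,(R.T@(p-[.4802,.015])*1e3).round(1))
for u,v in((300,268),(420,268)):
    p=at_z(c,170+u/2.4,170+v/2.4,.139)[:2]; print(p,(R.T@(p-[.4802,.015])*1e3).round(1))
for v in(160,298,310):
  for u in (100,400):
    p=at_z(c,170+u/2.4,170+v/2.4,.098)[:2]; print(v,(R.T@(p-[.4802,.015])*1e3).round(1))
o=get_obs(); print(o['position'],o['ee_rot'])
E
```

```text
0.172 [0.4879 0.0598] [12.4 43.7]
0.172 [0.4903 0.037 ] [12.4 20.8]
0.172 [0.4606 0.0337] [-17.5  20.7]
0.172 [0.4582 0.0572] [-17.5  44.3]
0.1745 [0.4895 0.0598] [13.9 43.6]
0.1745 [0.4917 0.0374] [13.8 21.1]
0.1745 [0.4627 0.0342] [-15.4  20.9]
0.1745 [0.4604 0.0572] [-15.3  44. ]
[0.4864 0.06  ] [10.9 44.1]
[0.4888 0.0364] [10.8 20.4]
160 [19.7 94.7]
160 [19.5 22.6]
298 [-17.5  98.7]
298 [-17.5  22.1]
310 [-20.8  99.1]
310 [-20.9  22. ]
[0.47609191 0.04789713 0.15741887] [ 9.98707608e-01  5.08213678e-02 -5.25424803e-04 -1.61732688e-04]
```

```bash
python3 -m inch '[{"slide":[0.001,0,-0.015],"yaw":0},{"slide":[0.001,0,-0.03],"yaw":0},{"slide":[0.001,0,-0.036],"yaw":0},{"slide":[0.001,0,-0.036],"yaw":0},{"slide":[0.001,0,-0.042],"yaw":0},{"slide":[0.001,0,-0.046],"yaw":0},{"slide":[0.001,0,-0.046],"yaw":0}]'; python3 -m inch '[{"slide":[0,0,-0.004],"yaw":0},{"slide":[0,0,-0.008],"yaw":0},{"slide":[0,0,-0.008],"yaw":0},{"slide":[0,0,-0.008],"yaw":0}]'
```

```text
clock: 22.92
position: [0.4772, 0.0478, 0.111]
ee_rot: [0.999, 0.051, -0.0, 0.0]
ft_force: [-1.0, -0.6, -1.1]
grip_width: 0.278
grasp_force: 25.0
clock: 23.25
position: [0.4771, 0.048, 0.103]
ee_rot: [0.999, 0.051, -0.0, -0.0]
ft_force: [-0.7, -0.4, 0.0]
grip_width: 0.281
grasp_force: 25.0
```

```bash
python3 -m inch '[{"slide":[0,0,-0.001],"yaw":0},{"slide":[0,0,-0.002],"yaw":0},{"slide":[0,0,-0.002],"yaw":0}]';python3 -m inch '[{"slide":[0,0,0],"yaw":0},{"slide":[0,0,0],"yaw":0},{"slide":[0,0,0],"yaw":0},{"slide":[0,0,0],"yaw":0},{"slide":[0,0,0.02],"yaw":0},{"slide":[0,0,0.05],"yaw":0},{"slide":[0,0,0.09],"yaw":0},{"slide":[0,0,0.12],"yaw":0},{"slide":[0,0,0.12],"yaw":0}]' 163; python3 - <<'E'
from choc import *
c=shot('wrist','w12'); t=shot('top','t12'); print(get_obs()['position'],get_obs()['grip_width'])
print(chocs(c,.117)); print(proj(c,[[.4767,.0478,.117]]))
f=t['frame']; print(proj(t,[[.4767,.0478,.117]])); print([(o) for o in chocs(t)])
E
```

```text
clock: 23.5
position: [0.4772, 0.0479, 0.101]
ee_rot: [0.999, 0.051, -0.0, 0.0]
ft_force: [-0.6, -1.2, -0.4]
grip_width: 0.281
grasp_force: 25.0
clock: 24.25
position: [0.4799, 0.0486, 0.2273]
ee_rot: [0.999, 0.051, 0.004, 0.0]
ft_force: [0.2, 0.4, 0.4]
grip_width: 0.358
grasp_force: 0.0
[0.47787919 0.0479474  0.22225625] 0.35790567813500057
[(0.6247, -0.0499, 52.1, 5.6, np.float64(0.107)), (0.4769, 0.0473, 28.8, 23.3, np.float64(0.104))]
[[319.03156259 247.46462627]]
[[296.24902672 267.8406562 ]]
[(0.9931, 0.0032, 1457.7, 230.2, np.float64(1.565)), (0.9079, -0.4344, 234.5, 52.6, np.float64(1.547)), (0.9034, -0.0086, 217.5, 40.2, np.float64(-1.568)), (0.9092, 0.4186, 236.8, 52.8, np.float64(-1.568))]
```

First piece sits square in the channel at (0.477,0.047). Next piece.

```bash
python3 -m inch '[{"slide":[0.036,-0.387,0.02],"yaw":-0.16},{"slide":[0.036,-0.387,0.02],"yaw":-0.16},{"slide":[0.036,-0.387,0.02],"yaw":-0.16},{"slide":[0.036,-0.387,0.02],"yaw":-0.16},{"slide":[0.036,-0.387,0.02],"yaw":-0.16},{"slide":[0.036,-0.387,0.02],"yaw":-0.16},{"slide":[0.036,-0.387,0.02],"yaw":-0.16},{"slide":[0.036,-0.387,0.02],"yaw":-0.16},{"slide":[0.036,-0.387,0.02],"yaw":-0.16},{"slide":[0.036,-0.387,0.02],"yaw":-0.16},{"slide":[0.036,-0.387,0.02],"yaw":-0.16},{"slide":[0.036,-0.387,0.02],"yaw":-0.16},{"slide":[0.036,-0.387,-0.02],"yaw":-0.16},{"slide":[0.036,-0.387,-0.06],"yaw":-0.16},{"slide":[0.036,-0.387,-0.09],"yaw":-0.16},{"slide":[0.036,-0.387,-0.09],"yaw":-0.16},{"slide":[0.036,-0.387,-0.09],"yaw":-0.16}]' 0; python3 - <<'E'
from choc import *
c=shot('wrist','w13')
for o in chocs(c): print(o)
print(get_obs()['position'],get_obs()['ee_rot'])
E
```

```text
clock: 25.77
position: [0.5128, -0.3371, 0.1302]
ee_rot: [1.0, -0.028, -0.001, -0.001]
ft_force: [0.2, -0.9, 0.8]
grip_width: 1.001
grasp_force: 0.0
(0.5135, -0.34, 29.6, 24.6, np.float64(-0.054))
(0.4386, -0.3454, 30.0, 24.6, np.float64(-0.265))
[ 0.51394572 -0.33805518  0.13233318] [ 9.99612370e-01 -2.78393109e-02  2.83223851e-04 -4.06409773e-05]
```

```bash
python3 -m inch '[{"slide":[0,-0.001,-0.04],"yaw":0},{"slide":[0,-0.001,-0.08],"yaw":0},{"slide":[0,-0.001,-0.099],"yaw":0},{"slide":[0,-0.001,-0.099],"yaw":0},{"slide":[0,-0.001,-0.099],"yaw":0}]'; python3 -m inch '[{"slide":[0,0,0],"yaw":0},{"slide":[0,0,0],"yaw":0},{"slide":[0,0,0],"yaw":0},{"slide":[0,0,0],"yaw":0},{"slide":[0,0,0],"yaw":0},{"slide":[0,0,0],"yaw":0},{"slide":[0,0,0],"yaw":0},{"slide":[0,0,0],"yaw":0}]' 255 25; python3 -m inch '[{"slide":[0,0,0.04],"yaw":0},{"slide":[0,0,0.08],"yaw":0},{"slide":[0,0,0.12],"yaw":0.08},{"slide":[0,0,0.16],"yaw":0.16},{"slide":[0,0,0.18],"yaw":0.16},{"slide":[0,0,0.18],"yaw":0.16}]'; python3 -m inch '[{"slide":[-0.0404,0.43,0],"yaw":0},{"slide":[-0.0404,0.43,0],"yaw":0},{"slide":[-0.0404,0.43,0],"yaw":0},{"slide":[-0.0404,0.43,0],"yaw":0},{"slide":[-0.0404,0.43,0],"yaw":0},{"slide":[-0.0404,0.43,0],"yaw":0},{"slide":[-0.0404,0.43,0],"yaw":0},{"slide":[-0.0404,0.43,0],"yaw":0},{"slide":[-0.0404,0.43,0],"yaw":0},{"slide":[-0.0404,0.43,0],"yaw":0},{"slide":[-0.0404,0.43,0],"yaw":0},{"slide":[-0.0404,0.43,0],"yaw":0},{"slide":[-0.0404,0.43,0],"yaw":0},{"slide":[-0.0404,0.43,-0.03],"yaw":0},{"slide":[-0.0404,0.43,-0.06],"yaw":0},{"slide":[-0.0404,0.43,-0.085],"yaw":0},{"slide":[-0.0404,0.43,-0.085],"yaw":0},{"slide":[-0.0404,0.43,-0.085],"yaw":0}]'
```

```text
clock: 26.23
position: [0.5144, -0.3402, 0.0342]
ee_rot: [1.0, -0.028, 0.001, 0.0]
ft_force: [0.6, -0.2, 0.7]
grip_width: 1.001
grasp_force: 0.0
clock: 26.9
position: [0.5137, -0.3403, 0.033]
ee_rot: [1.0, -0.029, 0.001, 0.0]
ft_force: [-2.1, 0.2, 6.6]
grip_width: 0.275
grasp_force: 25.6
clock: 27.4
position: [0.5153, -0.3411, 0.2181]
ee_rot: [0.999, 0.051, 0.003, 0.003]
ft_force: [0.8, -0.5, 0.1]
grip_width: 0.276
grasp_force: 24.8
clock: 28.9
position: [0.4722, 0.0887, 0.1265]
ee_rot: [0.999, 0.051, -0.001, 0.0]
ft_force: [0.4, -0.2, 0.7]
grip_width: 0.277
grasp_force: 24.8
```

```bash
python3 -m inch '[{"slide":[0,0,-0.006],"yaw":0},{"slide":[0,0,-0.011],"yaw":0},{"slide":[0,0,-0.016],"yaw":0},{"slide":[0,0,-0.016],"yaw":0}]'; python3 -m inch '[{"slide":[0,0,-0.004],"yaw":0},{"slide":[0,0,-0.008],"yaw":0},{"slide":[0,0,-0.01],"yaw":0},{"slide":[0,0,-0.01],"yaw":0}]'
```

```text
clock: 29.23
position: [0.4728, 0.0897, 0.1108]
ee_rot: [0.999, 0.051, -0.0, 0.0]
ft_force: [-0.7, -0.0, -0.3]
grip_width: 0.277
grasp_force: 24.8
clock: 29.57
position: [0.4729, 0.09, 0.1011]
ee_rot: [0.999, 0.051, -0.0, 0.0]
ft_force: [-0.2, -0.1, 0.5]
grip_width: 0.276
grasp_force: 24.9
```

```bash
python3 -m inch '[{"slide":[0,0,0],"yaw":0},{"slide":[0,0,0],"yaw":0},{"slide":[0,0,0],"yaw":0},{"slide":[0,0,0],"yaw":0},{"slide":[0,0,0.02],"yaw":0},{"slide":[0,0,0.05],"yaw":0},{"slide":[0,0,0.09],"yaw":0},{"slide":[0,0,0.12],"yaw":0},{"slide":[0,0,0.12],"yaw":0}]' 163; python3 - <<'E'
from choc import *
c=shot('wrist','w14'); print(chocs(c,.117))
E
python3 -m inch '[{"slide":[-0.0344,-0.4354,0.02],"yaw":-0.367},{"slide":[-0.0344,-0.4354,0.02],"yaw":-0.367},{"slide":[-0.0344,-0.4354,0.02],"yaw":-0.367},{"slide":[-0.0344,-0.4354,0.02],"yaw":-0.367},{"slide":[-0.0344,-0.4354,0.02],"yaw":-0.367},{"slide":[-0.0344,-0.4354,0.02],"yaw":-0.367},{"slide":[-0.0344,-0.4354,0.02],"yaw":-0.367},{"slide":[-0.0344,-0.4354,0.02],"yaw":-0.367},{"slide":[-0.0344,-0.4354,0.02],"yaw":-0.367},{"slide":[-0.0344,-0.4354,0.02],"yaw":-0.367},{"slide":[-0.0344,-0.4354,0.02],"yaw":-0.367},{"slide":[-0.0344,-0.4354,0.02],"yaw":-0.367},{"slide":[-0.0344,-0.4354,0.02],"yaw":-0.367},{"slide":[-0.0344,-0.4354,-0.02],"yaw":-0.367},{"slide":[-0.0344,-0.4354,-0.06],"yaw":-0.367},{"slide":[-0.0344,-0.4354,-0.09],"yaw":-0.367},{"slide":[-0.0344,-0.4354,-0.09],"yaw":-0.367},{"slide":[-0.0344,-0.4354,-0.09],"yaw":-0.367}]' 0; python3 - <<'E'
from choc import *
c=shot('wrist','w15')
for o in chocs(c): print(o)
print(get_obs()['position'],get_obs()['ee_rot'])
E
```

```text
clock: 30.32
position: [0.4754, 0.0909, 0.2272]
ee_rot: [0.999, 0.052, 0.004, -0.0]
ft_force: [1.2, 0.2, 0.2]
grip_width: 0.364
grasp_force: 0.0
[(0.6249, -0.0513, 56.3, 13.3, np.float64(0.24)), (0.4725, 0.0893, 29.0, 23.2, np.float64(0.1)), (0.4768, 0.0472, 28.8, 23.3, np.float64(0.114)), (0.441, 0.3137, 31.6, 25.1, np.float64(-1.068))]
clock: 31.87
position: [0.4382, -0.3436, 0.1303]
ee_rot: [0.991, -0.131, -0.001, -0.001]
ft_force: [1.1, -0.3, 1.0]
grip_width: 0.997
grasp_force: 0.0
(0.4388, -0.3457, 29.8, 24.5, np.float64(-0.274))
[ 0.43925967 -0.34471014  0.13232727] [ 9.91381432e-01 -1.31006741e-01  2.99002364e-04  7.63266006e-06]
```

```bash
python3 -m inch '[{"slide":[0,0,-0.04],"yaw":-0.01},{"slide":[0,0,-0.08],"yaw":-0.01},{"slide":[0,0,-0.099],"yaw":-0.01},{"slide":[0,0,-0.099],"yaw":-0.01},{"slide":[0,0,-0.099],"yaw":-0.01}]'; python3 -m inch '[{"slide":[0,0,0],"yaw":0},{"slide":[0,0,0],"yaw":0},{"slide":[0,0,0],"yaw":0},{"slide":[0,0,0],"yaw":0},{"slide":[0,0,0],"yaw":0},{"slide":[0,0,0],"yaw":0},{"slide":[0,0,0],"yaw":0},{"slide":[0,0,0],"yaw":0}]' 255 25; python3 -m inch '[{"slide":[0,0,0.04],"yaw":0},{"slide":[0,0,0.08],"yaw":0},{"slide":[0,0,0.12],"yaw":0.12},{"slide":[0,0,0.16],"yaw":0.24},{"slide":[0,0,0.18],"yaw":0.36},{"slide":[0,0,0.18],"yaw":0.377},{"slide":[0,0,0.18],"yaw":0.377}]'; python3 -m inch '[{"slide":[0.03,0.4768,0],"yaw":0},{"slide":[0.03,0.4768,0],"yaw":0},{"slide":[0.03,0.4768,0],"yaw":0},{"slide":[0.03,0.4768,0],"yaw":0},{"slide":[0.03,0.4768,0],"yaw":0},{"slide":[0.03,0.4768,0],"yaw":0},{"slide":[0.03,0.4768,0],"yaw":0},{"slide":[0.03,0.4768,0],"yaw":0},{"slide":[0.03,0.4768,0],"yaw":0},{"slide":[0.03,0.4768,0],"yaw":0},{"slide":[0.03,0.4768,0],"yaw":0},{"slide":[0.03,0.4768,0],"yaw":0},{"slide":[0.03,0.4768,0],"yaw":0},{"slide":[0.03,0.4768,0],"yaw":0},{"slide":[0.03,0.4768,0],"yaw":0},{"slide":[0.03,0.4768,-0.03],"yaw":0},{"slide":[0.03,0.4768,-0.06],"yaw":0},{"slide":[0.03,0.4768,-0.085],"yaw":0},{"slide":[0.03,0.4768,-0.085],"yaw":0},{"slide":[0.03,0.4768,-0.085],"yaw":0}]'
```

```text
clock: 32.33
position: [0.4396, -0.3458, 0.034]
ee_rot: [0.991, -0.136, 0.001, 0.0]
ft_force: [0.7, -0.3, 0.4]
grip_width: 1.001
grasp_force: 0.0
clock: 33.0
position: [0.4389, -0.3458, 0.0329]
ee_rot: [0.991, -0.137, 0.0, 0.0]
ft_force: [-1.4, 0.9, 7.4]
grip_width: 0.273
grasp_force: 26.0
clock: 33.58
position: [0.4388, -0.3458, 0.2132]
ee_rot: [0.999, 0.051, 0.001, 0.001]
ft_force: [-0.7, -0.4, -1.0]
grip_width: 0.277
grasp_force: 25.1
clock: 35.25
position: [0.4678, 0.13, 0.1265]
ee_rot: [0.999, 0.05, -0.001, 0.0]
ft_force: [-0.4, -0.5, 0.1]
grip_width: 0.276
grasp_force: 25.0
```

```bash
python3 -m inch '[{"slide":[0,0,-0.006],"yaw":0},{"slide":[0,0,-0.011],"yaw":0},{"slide":[0,0,-0.016],"yaw":0},{"slide":[0,0,-0.016],"yaw":0}]'; python3 -m inch '[{"slide":[0,0,-0.004],"yaw":0},{"slide":[0,0,-0.008],"yaw":0},{"slide":[0,0,-0.01],"yaw":0},{"slide":[0,0,-0.01],"yaw":0}]';  python3 -m inch '[{"slide":[0,0,0],"yaw":0},{"slide":[0,0,0],"yaw":0},{"slide":[0,0,0],"yaw":0},{"slide":[0,0,0],"yaw":0},{"slide":[0,0,0.02],"yaw":0},{"slide":[0,0,0.05],"yaw":0},{"slide":[0,0,0.09],"yaw":0},{"slide":[0,0,0.12],"yaw":0},{"slide":[0,0,0.12],"yaw":0}]' 163; python3 - <<'E'
from choc import *
c=shot('wrist','w16'); print(chocs(c,.117))
t=shot('top','t16'); s=shot('side','s16')
cv2.imwrite('pics/z10.png',np.vstack([cv2.resize(t['frame'][200:310,150:370],(600,300)),cv2.resize(s['frame'][170:370,250:450][:,:],(300,300)) if 0 else cv2.resize(s['frame'][170:370,200:600],(600,300))])[:,:,::-1])
E
```

```text
clock: 35.58
position: [0.4684, 0.1311, 0.1108]
ee_rot: [0.999, 0.051, -0.0, 0.0]
ft_force: [-0.6, -0.2, 0.0]
grip_width: 0.276
grasp_force: 25.0
clock: 35.92
position: [0.4684, 0.1314, 0.1011]
ee_rot: [0.999, 0.051, -0.0, 0.0]
ft_force: [0.7, 0.4, -0.6]
grip_width: 0.276
grasp_force: 25.1
clock: 36.67
position: [0.4709, 0.1325, 0.2271]
ee_rot: [0.999, 0.052, 0.004, -0.0]
ft_force: [0.8, 0.8, -0.0]
grip_width: 0.362
grasp_force: 0.0
[(0.6272, -0.052, 58.8, 9.8, np.float64(0.133)), (0.4686, 0.1307, 29.0, 23.4, np.float64(0.108)), (0.4727, 0.0892, 29.2, 23.3, np.float64(0.09)), (0.4758, 0.0523, 29.7, 23.1, np.float64(0.245)), (0.4429, 0.3089, 27.1, 24.9, np.float64(-0.923))]
```

View pics/z10.png

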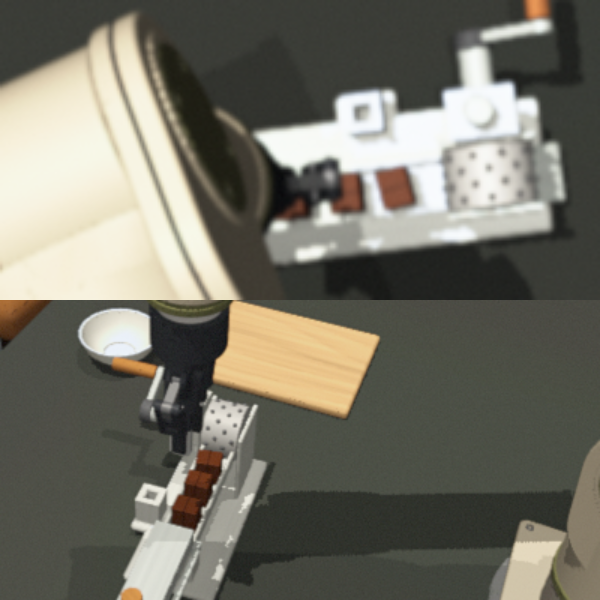

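All three pieces are upright in the channel at (394,190), (347,190) and (290,205) in the top crop. The front one was knocked about 5 mm and turned slightly, but it still fits and the follower will square it. Regrip the knob.

```bash
python3 -m inch '[{"slide":[-0.0045,0.04,0.01],"yaw":0},{"slide":[-0.009,0.08,0.01],"yaw":0},{"slide":[-0.0135,0.12,0.01],"yaw":0},{"slide":[-0.018,0.1636,0.01],"yaw":0},{"slide":[-0.018,0.1636,0.01],"yaw":0},{"slide":[-0.018,0.1636,-0.03],"yaw":0},{"slide":[-0.018,0.1636,-0.06],"yaw":0},{"slide":[-0.018,0.1636,-0.079],"yaw":0},{"slide":[-0.018,0.1636,-0.079],"yaw":0},{"slide":[-0.018,0.1636,-0.079],"yaw":0}]' 0; python3 -m inch '[{"slide":[0,0,0],"yaw":0},{"slide":[0,0,0],"yaw":0},{"slide":[0,0,0],"yaw":0},{"slide":[0,0,0],"yaw":0},{"slide":[0,0,0],"yaw":0},{"slide":[0,0,0],"yaw":0},{"slide":[0,0,0],"yaw":0},{"slide":[0,0,0],"yaw":0},{"slide":[0,0,0],"yaw":0}]' 255 60; python3 -m inch '[{"slide":[0.0005,-0.005,0],"yaw":0},{"slide":[0.001,-0.01,0],"yaw":0},{"slide":[0.0015,-0.015,0],"yaw":0},{"slide":[0.002,-0.02,0],"yaw":0},{"slide":[0.0025,-0.025,0],"yaw":0},{"slide":[0.003,-0.03,0],"yaw":0},{"slide":[0.0036,-0.035,0],"yaw":0},{"slide":[0.0041,-0.04,0],"yaw":0}]'
```

```text
clock: 37.65
position: [0.4495, 0.2945, 0.1409]
ee_rot: [0.999, 0.052, -0.002, 0.0]
ft_force: [0.3, 0.9, 1.0]
grip_width: 1.003
grasp_force: 0.0
clock: 38.4
position: [0.4507, 0.2951, 0.1429]
ee_rot: [0.999, 0.051, 0.0, -0.0]
ft_force: [-2.6, -1.7, 5.4]
grip_width: 0.237
grasp_force: 58.4
clock: 39.07
position: [0.4546, 0.2572, 0.143]
ee_rot: [0.999, 0.052, 0.001, -0.002]
ft_force: [0.4, 9.2, 0.5]
grip_width: 0.235
grasp_force: 59.3
```

```bash
python3 -m inch '[{"slide":[0.0005,-0.005,0],"yaw":0},{"slide":[0.001,-0.01,0],"yaw":0},{"slide":[0.0015,-0.015,0],"yaw":0},{"slide":[0.002,-0.02,0],"yaw":0},{"slide":[0.0025,-0.025,0],"yaw":0},{"slide":[0.003,-0.03,0],"yaw":0},{"slide":[0.0036,-0.035,0],"yaw":0},{"slide":[0.0041,-0.04,0],"yaw":0},{"slide":[0.0046,-0.045,0],"yaw":0},{"slide":[0.0051,-0.05,0],"yaw":0}]'; python3 - <<'E'
from h import *
c=shot('wrist','w17'); s=shot('side','s17')
cv2.imwrite('pics/z11.png',np.hstack([cv2.resize(c['frame'][120:360,250:570],(480,360)),cv2.resize(s['frame'][210:330,290:396],(318,360))])[:,:,::-1])
E
```

```text
clock: 39.9
position: [0.4596, 0.2075, 0.1429]
ee_rot: [0.999, 0.052, 0.001, -0.002]
ft_force: [-0.1, 10.4, 0.9]
grip_width: 0.237
grasp_force: 59.4
```

View pics/z11.png

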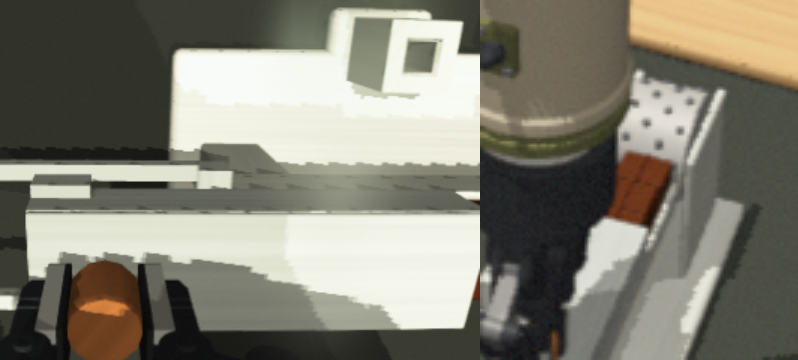

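The rail is half closed with the pieces upright and bunching against the drum at (640,190). Continue closing.

```bash
python3 -m inch '[{"slide":[0.0005,-0.005,0],"yaw":0},{"slide":[0.001,-0.01,0],"yaw":0},{"slide":[0.0015,-0.015,0],"yaw":0},{"slide":[0.002,-0.02,0],"yaw":0},{"slide":[0.0025,-0.025,0],"yaw":0},{"slide":[0.003,-0.03,0],"yaw":0},{"slide":[0.0036,-0.035,0],"yaw":0},{"slide":[0.0041,-0.04,0],"yaw":0},{"slide":[0.0046,-0.045,0],"yaw":0},{"slide":[0.0051,-0.05,0],"yaw":0},{"slide":[0.0056,-0.055,0],"yaw":0},{"slide":[0.0056,-0.055,0],"yaw":0}]'; python3 -m inch '[{"slide":[0.0003,-0.003,0],"yaw":0},{"slide":[0.0005,-0.005,0],"yaw":0},{"slide":[0.0005,-0.005,0],"yaw":0}]'
```

```text
clock: 41.0
position: [0.4653, 0.1518, 0.1429]
ee_rot: [0.999, 0.052, 0.001, -0.001]
ft_force: [-1.7, 6.4, 3.6]
grip_width: 0.234
grasp_force: 59.6
clock: 41.25
position: [0.4658, 0.1475, 0.1429]
ee_rot: [0.999, 0.052, 0.001, -0.002]
ft_force: [-0.9, 8.2, 2.3]
grip_width: 0.237
grasp_force: 59.5
```

```bash
python3 -m inch '[{"slide":[0.0002,-0.002,0],"yaw":0},{"slide":[0.0003,-0.004,0],"yaw":0},{"slide":[0.0003,-0.004,0],"yaw":0},{"slide":[0.0003,-0.004,0],"yaw":0}]'
```

```text
clock: 41.58
position: [0.4659, 0.1456, 0.143]
ee_rot: [0.999, 0.053, 0.001, -0.003]
ft_force: [0.6, 17.5, -1.7]
grip_width: 0.238
grasp_force: 59.4
```

```bash
python3 -m inch '[{"slide":[0.0002,-0.002,0],"yaw":0},{"slide":[0.0002,-0.002,0],"yaw":0},{"slide":[0.0002,-0.002,0],"yaw":0}]'; python3 -m inch '[{"slide":[0,0,0],"yaw":0},{"slide":[0,0,0],"yaw":0},{"slide":[0,0,0],"yaw":0},{"slide":[0,0,0],"yaw":0},{"slide":[0,0,0],"yaw":0},{"slide":[0,0,0],"yaw":0},{"slide":[0,0,0],"yaw":0},{"slide":[0,0,0.03],"yaw":0},{"slide":[0,0,0.07],"yaw":0},{"slide":[0,0,0.11],"yaw":0},{"slide":[0,0,0.13],"yaw":0},{"slide":[-0.02,-0.04,0.15],"yaw":0},{"slide":[-0.03,-0.08,0.15],"yaw":0},{"slide":[-0.04,-0.12,0.15],"yaw":0},{"slide":[-0.045,-0.16,0.15],"yaw":0},{"slide":[-0.045,-0.2,0.15],"yaw":0},{"slide":[-0.045,-0.24,0.15],"yaw":0},{"slide":[-0.045,-0.28,0.15],"yaw":0},{"slide":[-0.045,-0.28,0.15],"yaw":0}]' 0; python3 - <<'E'
from h import *
t=shot('top','t18'); s=shot('side','s18')
cv2.imwrite('pics/z12.png',np.hstack([cv2.resize(t['frame'][170:310,230:365],(386,400)),cv2.resize(s['frame'][200:330,255:385],(400,400))])[:,:,::-1])
E
```

```text
clock: 41.83
position: [0.4659, 0.1455, 0.143]
ee_rot: [0.999, 0.054, 0.001, -0.004]
ft_force: [0.4, 23.5, -3.8]
grip_width: 0.235
grasp_force: 59.4
clock: 43.42
position: [0.4197, -0.1491, 0.2917]
ee_rot: [0.999, 0.046, -0.0, 0.001]
ft_force: [-0.3, 0.7, 0.4]
grip_width: 1.002
grasp_force: 0.0
```

View pics/z12.png

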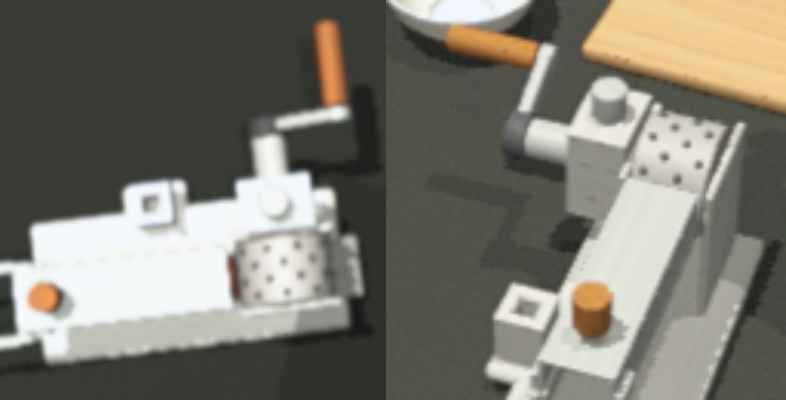

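The pin head sits on the block at (610,100). The rail is closed, with chocolate showing at the drum (233,278), and the board is empty in the side view. Handing in.

```bash
python3 -c "
from workcell import *
print(hand_in())"
```

```text
the job is handed in; nothing more can be done
None
```

I handed the job in at about 43 s. The drum was locked with the pin fully home, then the rail was drawn to its stop, all three chocolate pieces were set upright in the channel, and the rail was closed to its stop with the row against the drum.

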